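# Put the paints away in their spill trays

### The job

Clear up after mixing: stand the two tinter bottles in the blue spill tray, the two hardener tins in the red tray and the thinner bottle in the yellow tray, each upright on the tray floor. Set each one down gently, never dropping or tipping one over, and leave the undercoat tin and the mixing cup where they stand.

Things in the scene. Friction and masses are not known exactly. Their poses are not given: they have to be found in the camera images.
- tinter_green: tinter bottle: round white plastic, diameter 58 mm, straight up to 84 mm, then a cone up to a black cap of diameter 35 mm (from 95 to 108 mm) with a small flip spout on it, 116 mm tall in all; a green band round the body and a green disc on the cap. Full or part full, 0.2 to 0.36 kg. Origin: centre of its underside; z up.
- tinter_violet: tinter bottle: round white plastic, diameter 58 mm, straight up to 84 mm, then a cone up to a black cap of diameter 35 mm (from 95 to 108 mm) with a small flip spout on it, 116 mm tall in all; a violet band round the body and a violet disc on the cap. Full or part full, 0.2 to 0.36 kg. Origin: centre of its underside; z up.
- hardener_orange: hardener tin: oblong flat tin of bare grey tinplate with rounded edges, 64 mm along its own x, 40 mm along its own y, body 94 mm high; orange label round the body, red screw cap of diameter 26 mm on the top, 13 mm off centre towards +x, its top at 112 mm. 0.21 to 0.39 kg. Origin: centre of its underside; z up.
- hardener_teal: hardener tin: oblong flat tin of bare grey tinplate with rounded edges, 64 mm along its own x, 40 mm along its own y, body 94 mm high; teal (blue-green) label round the body, white screw cap of diameter 26 mm on the top, 13 mm off centre towards +x, its top at 112 mm. 0.21 to 0.39 kg. Origin: centre of its underside; z up.
- thinner: thinner bottle: round bare grey aluminium, diameter 52 mm, straight up to 82 mm, rounded shoulder to 97 mm, black screw cap of diameter 26 mm up to 114 mm; white paper label with a thin black stripe round the lower body. 0.15 to 0.29 kg. Origin: centre of its underside; z up.
- tray_blue: open spill tray of blue plastic, fixed to the bench: outside 170 mm along its own y, 120 mm along its own x and 22 mm high; walls and floor 4 mm thick (inside 162 x 112 mm); a rolled rim stands out 4 mm all round. Origin: centre of its underside, on the bench; z up. Tray of the tinters.
- tray_red: open spill tray of red plastic, fixed to the bench: outside 170 mm along its own y, 120 mm along its own x and 22 mm high; walls and floor 4 mm thick (inside 162 x 112 mm); a rolled rim stands out 4 mm all round. Origin: centre of its underside, on the bench; z up. Tray of the hardeners.
- tray_yellow: open spill tray of yellow plastic, fixed to the bench: outside 170 mm along its own y, 120 mm along its own x and 22 mm high; walls and floor 4 mm thick (inside 162 x 112 mm); a rolled rim stands out 4 mm all round. Origin: centre of its underside, on the bench; z up. Tray of the thinner.
- undercoat_tin: bystander, to be left alone: round grey undercoat tin with its lid on, diameter 109 mm, 121 mm tall, a wire handle hanging on one side, 1.1 kg, loose on the bench. Origin: centre of its underside; z up.
- mixing_cup: bystander, to be left alone: empty pale, nearly white plastic mixing cup, rim diameter 84 mm, 105 mm tall, 80 g, loose on the bench. Origin: centre of its underside; z up.

How it is judged:
By the outcome, as a careful person would: the job done as asked, in the order asked, and still so for the second after the job is handed in, with the robot touching nothing.
It also fails if it takes over 128 s, if anything falls off the work surface, if the arm or the gripper's body presses on something with over 40 N, if the wrist force passes 120 N, or if a joint passes its speed limit or range.

### The arm

A 7-joint arm with a two-finger parallel gripper is mounted at the origin on the work surface. World frame = base frame: x ahead of the robot, y to its left, z up, the work surface at z = 0. Lengths are in m, angles in rad, forces in N, time in s.
With the tool pointing down it reaches from about 0.425 to 0.925 m from the base axis. Payload 6.8 kg.
Tool frame: the origin (TCP) lies at the very end of the fingers, on their centre line; the grasp point (between the pads) lies 19 mm behind it (bot.grasp_offset is the distance from the TCP to the grasp point, in m); z points along the fingers, y is the direction in which the jaws open and shut (so a half turn about z gives the same grasp; the last joint's range is limited). The gripper opens to 85 mm and grips with 20 to 120 N. Pads are 22 mm wide; open, the fingers measure 114 mm over their backs; the gripper's body (76 mm by 85 mm) begins 54 mm behind the grasp point. The pads swing forward as they close: fully open they stand 13 mm farther back than shut.
Start: joints at [-0.108, 0.477, 0.022, 1.555, -0.011, 1.109, -0.083], TCP at [0.675, 0, 0.231] pointing down, gripper open.
Joint ranges: [-2.96, 2.96], [-0.34, 2.1], [-1.41, 1.46], [0.24, 2.44], [-1.37, 4.51], [0.17, 1.92], [-2.96, 2.96]. Speed limits (rad/s): [2.39, 2.39, 3.14, 3.14, 3.14, 3.14, 3.14].

### API

Orientations are given as a unit quaternion [w, x, y, z].
In Python, from station import monitor, cams, bot, finder gives the robot as it stands.
- The arm moves only by the tool jog_arm, never from a script. Its argument "plan" is a list of rows, each an object of numbers: "x", "y", "z": the shift along the tool's x, y, z as a fraction of full scale; "wx", "wy", "wz": the turn, a rotation vector about the tool's x, y, z as a fraction of full scale. A call has 1 to 12 rows; each row is the pose to reach, as a shift and turn from the pose measured when the call began, along the tool's axes at that moment, turning the shorter way round; what a row does not reach only later rows make up. Full scale, the value 1, is 20 cm for a shift and 180 degrees for a turn. A row lasts 1/12 s, in which the tool goes at most 41.7 mm and 7.16 degrees, less where a joint would pass 70% of its speed; a pose out of reach is approached as far as the arm can. A call with a number of a shift or a turn outside -1 to 1 is refused whole. A call with a gripper value outside its range is refused whole. "hand" is the opening, from -1 (shut) to 1 (fully open), set as the call begins (left out, the last holds). The fingers move at their own pace and stop on an object; "grip_force" is the grip in N (left out, the last holds). Time passes only in rows, so rows that repeat a pose let the fingers close. It gives the time, the measured TCP pose, the force and the opening at its end, in the units of the state.
- monitor.get_obs(): the state, without advancing time (a new reading comes with each control period).
- cams.read_camera(name): name is "scene" or "side" or "wrist"; returns the picture (480x640x3 uint8, red, green, blue); there is no depth.
- cams.get_calibration(name): a dict with "fx", "fy", "cx", "cy" (pixels), "distortion" ([k1, k2, p1, p2, k3] as OpenCV has them; the pictures are not rectified), "extrinsics" (4x4, takes a point from world to camera coordinates). Camera axes: x right, y down, z forward; pixel columns grow to the right and rows downward; lengths in m; the calibration is good to about 2 mm. A picture is of the moment at which its call begins: read the wrist's pose just before it. get_calibration takes no time and is no camera call; for the wrist camera it gives the pose at the moment of the call.
- bot.hand_in(): hands the job in, once; it reports no verdict.
Trained networks look in the newest picture that a camera, given by its name, has taken for a name from the list of things; names that differ only in an ending like _2 or _b are one class to them, and where a whole thing is asked for, a point or a joint stands for the part that bears it (a point fixed in the world has none). Each returns a list of dicts, best first, with "confidence" (0 to 1); they miss things now and then, are a little off and sometimes report something else, mostly with a low value. They report only what shows in the picture. A call takes as long as a camera call.
- finder.find_in(camera, target): "bbox" ([left, top, width, height] in pixels, round what is visible of it).
- finder.place_of(camera, target): "location" ([column, row] in pixels: a listed point, or the origin of a listed thing).
The state is a dict: "t": time; "q": joint angles; "joint_vel": joint speeds; "joint_torque": joint torques, N m; "eef_pos": TCP position; "tool_rot": TCP orientation; "contact_force": force on the tool from outside, world axes, zero at the start; "torque": the same for the moment, N m; "gripper_width": opening from 0.0 (shut) to 1.0 (fully open).
Only numpy, scipy, OpenCV 4.12 (cv2) and the standard library are available. Lean on these libraries where they do the work, as an engineer would, in place of code of your own. Each camera call takes 0.05 s, during which the arm holds its last target. There are 200 camera calls.

## Working session

There is one attempt and no reset: what is moved stays moved. The work goes in short steps, Python scripts to look and compute and a tool call to move; the robot and the scene stay as the last step left them, time stands still between calls to the robot, and variables do not carry over. Pictures are saved under pics/ and viewed, about 12 in all and at most 16, crops included, and the job is handed in when it is done.

Besides the shell and the picture viewer there is one more tool, called after "Request:" by a JSON object that holds its "name" and its "arguments", one argument or row to a line. jog_arm: Moves the arm, as the interface text tells. Shift numbers are shares of 20 cm and turn numbers shares of 180 degrees, none past 1 either way. Its arguments: {"type":"object","properties":{"plan":{"type":"array","items":{"type":"object","properties":{"x":{"type":"number","minimum":-1,"maximum":1},"y":{"type":"number","minimum":-1,"maximum":1},"z":{"type":"number","minimum":-1,"maximum":1},"wx":{"type":"number","minimum":-1,"maximum":1},"wy":{"type":"number","minimum":-1,"maximum":1},"wz":{"type":"number","minimum":-1,"maximum":1}}}},"hand":{"type":"number"},"grip_force":{"type":"number"}},"required":["plan"]}

```bash
ls; mkdir -p pics
python3 - <<'E'
from station import monitor, cams, bot, finder
import cv2
print(monitor.get_obs())
for n in ("scene","side"):
    im=cams.read_camera(n); cv2.imwrite(f"pics/{n}0.png",im[...,::-1])
    c=cams.get_calibration(n); print(n,c)
    for t in "tinter_green tinter_violet hardener_orange hardener_teal thinner tray_blue tray_red tray_yellow undercoat_tin mixing_cup".split():
        print(t,[(p['location'],round(p['confidence'],2)) for p in finder.place_of(n,t)[:2]])
E
```

```text
pics
{'t': 0.0, 'q': array([-0.10812988,  0.47777427,  0.02235639,  1.5564602 , -0.01151511,
        1.10929955, -0.08312586]), 'joint_vel': array([-0.00146239, -0.00068607,  0.00101176,  0.00122578,  0.00101706,
        0.00173312, -0.00063757]), 'joint_torque': array([-5.45967814e-04, -5.96443820e+01,  1.60769675e+00, -2.81194621e+01,
        1.24063640e-02,  9.39900521e-03,  2.20753498e-05]), 'eef_pos': array([ 6.74404099e-01, -1.10418101e-06,  2.30339661e-01]), 'tool_rot': array([-5.94023194e-04,  7.07105081e-01,  7.07107900e-01, -6.84795352e-04]), 'contact_force': array([-0.23721478, -0.13487603,  0.23054232]), 'torque': array([-0.01102718,  0.01485716,  0.03283849]), 'gripper_width': 1.001098400833008}
scene {'fx': 594.6999187485851, 'fy': 594.6999187485851, 'cx': 315.94838846204885, 'cy': 238.88413878862954, 'distortion': array([-0.02653153,  0.        ,  0.        ,  0.        ,  0.        ]), 'extrinsics': array([[ 0.85597319,  0.5169232 ,  0.01001528, -0.48858693],
       [ 0.43179551, -0.70408771, -0.56374917, -0.2047863 ],
       [-0.28436339,  0.48687873, -0.82588532,  1
[... 665 characters left out ...]
extrinsics': array([[-0.99969451,  0.00212665, -0.02462437,  0.54811048],
       [ 0.02154921,  0.56291392, -0.82623456,  0.01738692],
       [ 0.01210429, -0.8265128 , -0.56278778,  1.22647193],
       [ 0.        ,  0.        ,  0.        ,  1.        ]])}
tinter_green [([271.0, 208.1], 0.64)]
tinter_violet [([360.5, 218.1], 0.75)]
hardener_orange [([374.0, 281.1], 0.72)]
hardener_teal [([250.3, 304.1], 0.89)]
thinner [([342.9, 245.4], 0.93)]
tray_blue [([372.7, 279.4], 0.74), ([343.1, 341.9], 0.61)]
tray_red [([266.8, 251.5], 0.74), ([251.5, 303.4], 0.7)]
tray_yellow [([336.2, 194.1], 0.72)]
undercoat_tin [([272.3, 176.8], 0.55), ([244.2, 376.0], 0.55)]
mixing_cup [([242.9, 376.7], 0.72)]
```

View pics/scene0.png

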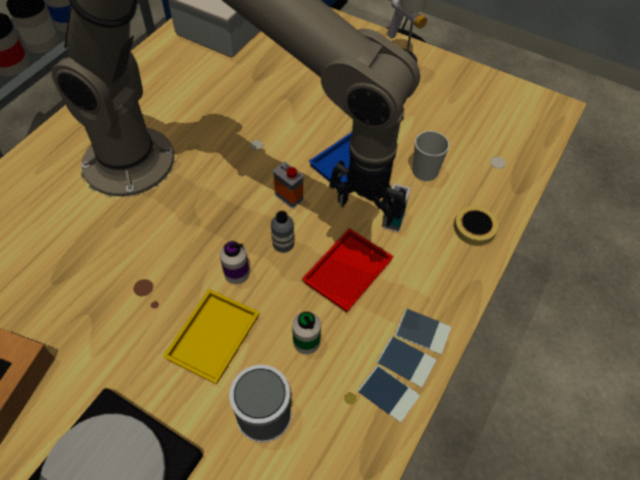

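View pics/side0.png

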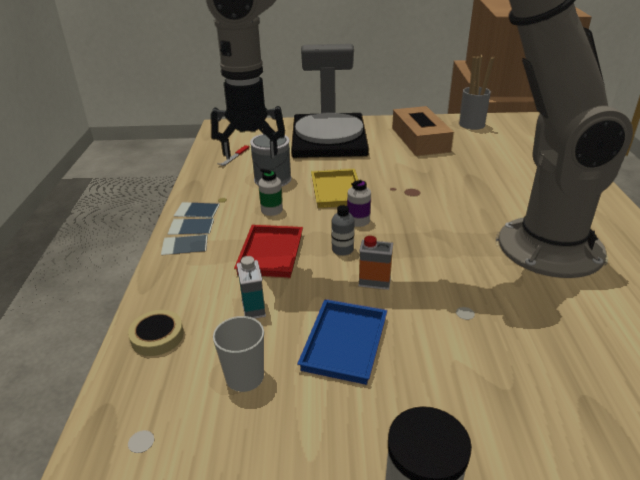

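```bash
cat > h.py <<'E'
from station import monitor, cams, bot, finder
import numpy as np, cv2
def ray(n,px,c=None):
    c=c or cams.get_calibration(n); K=np.array([[c['fx'],0,c['cx']],[0,c['fy'],c['cy']],[0,0,1]])
    u=cv2.undistortPoints(np.array([[px]],float),K,c['distortion'])[0,0]
    E=c['extrinsics'];R=E[:3,:3];return -R.T@E[:3,3], R.T@np.array([*u,1])
def plane(n,px,z,c=None):
    o,d=ray(n,px,c); return (o+d*(z-o[2])/d[2])[:2]
def tri(rs):
    A=0;b=0
    for o,d in rs:
        d=d/np.linalg.norm(d);P=np.eye(3)-np.outer(d,d);A=A+P;b=b+P@o
    return np.linalg.solve(A,b)
def proj(n,P,c=None):
    c=c or cams.get_calibration(n); K=np.array([[c['fx'],0,c['cx']],[0,c['fy'],c['cy']],[0,0,1]])
    E=c['extrinsics'];P=np.atleast_2d(np.array(P,float))
    return cv2.projectPoints(P,cv2.Rodrigues(E[:3,:3])[0],E[:3,3],K,c['distortion'])[0][:,0]
E
python3 - <<'E'
from h import *
np.set_printoptions(precision=3,suppress=True)
D={'tinter_green':((304,344.5),(271,208.1)),'tinter_violet':((234.8,273.8),(360.5,218.1)),'hardener_orange':((291.6,197.2),(374,281.1)),'hardener_teal':((394.1,217.8),(250.3,304.1)),'thinner':((282.1,240.9),(342.9,245.4)),'tray_blue':((351.1,165.7),(343.1,341.9)),'tray_red':((346.2,272.2),(266.8,251.5)),'tray_yellow':((214.4,338.2),(336.2,194.1)),'undercoat':((260.7,412.7),(272.3,176.8)),'cup':((423.4,168.9),(242.9,376.7))}
for k,(a,b) in D.items(): print(k,plane('scene',a,0),plane('side',b,0),tri([ray('scene',a),ray('side',b)]))
E
```

```text
tinter_green [ 0.662 -0.2  ] [ 0.663 -0.197] [ 0.663 -0.2   -0.002]
tinter_violet [ 0.437 -0.135] [ 0.431 -0.138] [ 0.434 -0.135  0.   ]
hardener_orange [0.429 0.119] [0.421 0.117] [ 0.424  0.119 -0.   ]
hardener_teal [0.674 0.195] [0.68  0.183] [0.677 0.191 0.007]
thinner [ 0.48  -0.003] [ 0.481 -0.019] [ 0.482 -0.008  0.008]
tray_blue [0.504 0.286] [0.495 0.295] [ 0.498  0.291 -0.006]
tray_red [0.651 0.001] [ 0.66 -0.  ] [0.655 0.    0.002]
tray_yellow [ 0.493 -0.287] [ 0.488 -0.264] [ 0.488 -0.284 -0.012]
undercoat [ 0.666 -0.369] [ 0.671 -0.374] [ 0.669 -0.369  0.003]
cup [0.668 0.375] [0.674 0.375] [0.671 0.375 0.001]
```

Scene: green bottle ~(307,330), violet (235,262), orange tin (289,185), teal tin partly hidden behind the gripper (397,208), thinner (283,232), trays all visible. Side: everything clear, and the two views agree to about 1 cm. Next I need tray and tin yaw.

Run:
```python
from h import *
np.set_printoptions(precision=3,suppress=True)
c=cams.get_calibration('wrist'); im=cams.read_camera('wrist'); cv2.imwrite("pics/w0.png",im[...,::-1])
E=c['extrinsics']; print('cam pos',-E[:3,:3].T@E[:3,3],E[:3,:3]); print(c['fx'])
for n,z in (('scene',.022),('side',.022)):
    im=cv2.imread(f'pics/{n}0.png'); hsv=cv2.cvtColor(im,cv2.COLOR_BGR2HSV)
    for k,lo,hi in (('blue',(105,150,60),(125,255,255)),('yellow',(22,200,100),(30,255,255)),('red',(0,200,80),(4,255,255)),('red2',(175,200,80),(180,255,255))):
        m=cv2.inRange(hsv,lo,hi); 
        nn,lab,st,_=cv2.connectedComponentsWithStats(m); i=1+np.argmax(st[1:,4])
        ys,xs=np.where(lab==i); P=np.array([plane(n,(x,y),z) for x,y in zip(xs[::2],ys[::2])],np.float32)
        r=cv2.minAreaRect(P); print(n,k,st[i],r)
```

```text
cam pos [0.674 0.067 0.374] [[ 1.     0.     0.001]
 [ 0.    -0.965  0.262]
 [ 0.001 -0.262 -0.965]]
407.9654805372244
scene blue [310 134  42  45 788] ((0.4722011685371399, 0.2834412455558777), (0.14888785779476166, 0.08077795058488846), 73.6285629272461)
scene yellow [ 163  289   96   95 4635] ((0.49104368686676025, -0.2880265712738037), (0.12924489378929138, 0.17851458489894867), 4.887794017791748)Traceback (most recent call last):
  File "<stdin>", line 10, in <module>
  File "h.py", line 8, in plane
    o,d=ray(n,px,c); return (o+d*(z-o[2])/d[2])[:2]
        ~~~^^^^^^^^
  File "h.py", line 4, in ray
    c=c or cams.get_calibration(n); K=np.array([[c['fx'],0,c['cx']],[0,c['fy'],c['cy']],[0,0,1]])
           ~~~~~~~~~~~~~~~~~~~~^^^
ValueError: time passes only in moves, steps and waits
```

View pics/w0.png

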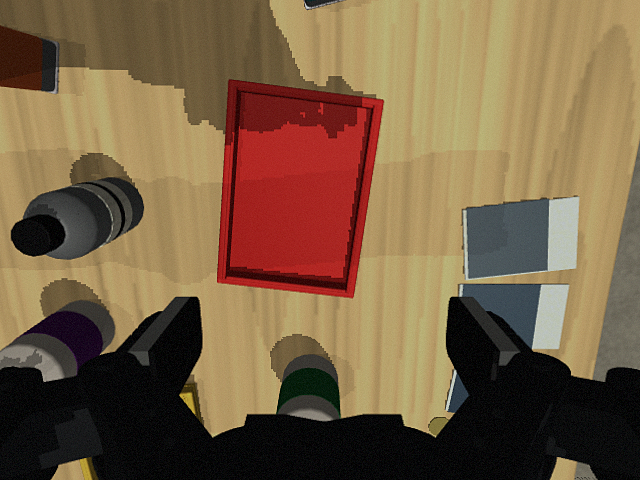

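Wrist view: red tray centred at (300,190), yaw about 6°; thinner at the left (75,215), green bottle bottom centre (308,385). I'll refine trays and tins with cached calibration.

Run:
```python
from h import *
np.set_printoptions(precision=3,suppress=True)
for n,f in (('scene','scene0'),('side','side0'),('wrist','w0')):
    c=cams.get_calibration(n)
    im=cv2.imread(f'pics/{f}.png'); hsv=cv2.cvtColor(im,cv2.COLOR_BGR2HSV)
    for k,lo,hi,z in (('blue',(105,150,60),(125,255,255),.022),('yellow',(22,200,100),(30,255,255),.022),('red',(0,200,80),(4,255,255),.022),('teal',(85,120,30),(97,255,255),.05),('orange',(5,180,60),(12,255,200),.05)):
        m=cv2.inRange(hsv,lo,hi); 
        if k=='red': m|=cv2.inRange(hsv,(176,200,80),(180,255,255))
        nn,lab,st,_=cv2.connectedComponentsWithStats(m)
        if nn<2: continue
        i=1+np.argmax(st[1:,4])
        ys,xs=np.where(lab==i); P=np.array([plane(n,(x,y),z,c) for x,y in zip(xs[::2],ys[::2])],np.float32)
        if len(P)<20: continue
        r=cv2.minAreaRect(P); print(n,k,st[i],np.array([*r[0],*r[1],r[2]]))
im=cv2.imread('pics/side0.png')
a=cv2.resize(im[225:330,220:400],(800,467),interpolation=cv2.INTER_CUBIC); cv2.imwrite('pics/crop1.png',a)
```

```text
scene blue [310 134  42  45 788] [ 0.472  0.283  0.149  0.081 73.629]
scene yellow [ 163  289   96   95 4635] [ 0.491 -0.288  0.129  0.179  4.888]
scene red [ 303  229   89   82 3521] [ 0.653 -0.     0.177  0.125 82.914]
scene teal [391 215  12  12  64] [0.694 0.158 0.018 0.035 9.534]
scene orange [275 181  28  22 290] [ 0.433  0.094  0.071  0.056 20.765]
side blue [ 298  300   88   80 4454] [ 0.494  0.302  0.178  0.125 73.352]
side red [ 246  228   55   44 1195] [ 0.643  0.017  0.17   0.112 85.572]
side teal [242 290  22  22 356] [0.666 0.229 0.036 0.055 9.894]
side orange [360 261  30  20 511] [ 0.426  0.144  0.057  0.063 79.264]
wrist red [  217    80   167   218 23424] [ 0.65   0.006  0.176  0.127 82.992]
wrist orange [  0  71  42  19 519] [ 0.453  0.094  0.033  0.012 12.73 ]
```

View pics/crop1.png

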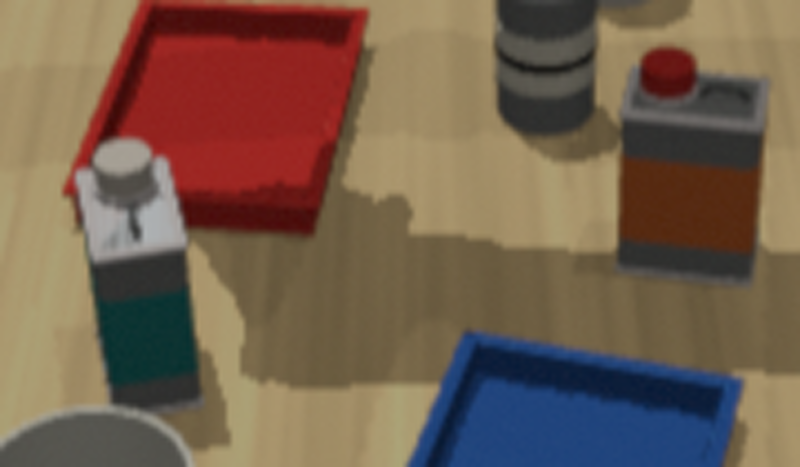

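Crop: teal tin shows its narrow face to the camera with the cap away from it (top corners ≈(95,262),(185,247),(78,168),(168,160)); orange tin shows its broad face, cap to the left (top corners ≈(623,120),(760,130),(640,72),(768,80)).

Run:
```python
from h import *
np.set_printoptions(precision=3,suppress=True)
c=cams.get_calibration('side')
for k,p in (('teal',[(95,262),(187,247),(168,160),(78,168)]),('orange',[(623,122),(760,130),(768,80),(636,72)])):
    Q=np.array([plane('side',(x/4.444+220,y/4.444+225),.094,c) for x,y in p]); d=np.diff(np.vstack([Q,Q[:1]]),axis=0)
    print(k,Q.mean(0),np.linalg.norm(d,axis=1),np.degrees(np.arctan2(d[:,1],d[:,0])))
```

```text
teal [0.671 0.197] [0.039 0.063 0.04  0.068] [-166.969  -77.791    6.557  102.751]
orange [0.42  0.126] [0.061 0.04  0.061 0.04 ] [ 172.182 -102.209   -8.299   77.216]
```

Request:
{"name": "jog_arm", "arguments": {
  "plan": [
    {"x": -1, "y": -0.055},
    {"x": -1, "y": -0.055},
    {"x": -1, "y": -0.055},
    {"x": -1, "y": -0.055},
    {"x": -1, "y": -0.055},
    {"x": -1, "y": -0.055},
    {"x": -1, "y": -0.055},
    {"x": -1, "y": -0.055}
  ],
  "hand": 1,
  "grip_force": 40
}}

```text
invalid input at $.plan[0]: expected keys x, y, z, wx, wy, wz
```

```bash
cat >> h.py <<'E'
T={'tinter_green':(58,116),'tinter_violet':(58,116),'thinner':(52,114)}
def look(f,targets):
    c=cams.get_calibration('wrist'); im=cams.read_camera('wrist'); cv2.imwrite(f"pics/{f}.png",im[...,::-1])
    o=monitor.get_obs(); print('tcp',o['eef_pos'].round(4),o['tool_rot'].round(3),o['t'])
    for t in targets:
        for p in finder.place_of('wrist',t)[:2]: print(t,np.round(p['location'],1),round(p['confidence'],2),plane('wrist',p['location'],0,c).round(4))
    return c
def toolshift(goal):
    """world goal xyz -> fractions along tool axes"""
    from scipy.spatial.transform import Rotation as R
    o=monitor.get_obs(); w,x,y,z=o['tool_rot']
    return (R.from_quat([x,y,z,w]).as_matrix().T@(np.array(goal)-o['eef_pos'])/.2).round(4)
E
python3 - <<'E'
from h import *
c=look('w1',['tinter_green','undercoat_tin','tray_yellow','tray_red'])
E
```

```text
tcp [0.675  0.     0.2313] [0.    0.707 0.707 0.   ] 1.2
tinter_green [310.5 379.7] 0.92 [ 0.6609 -0.1923]
tray_red [297.4 193.7] 0.8 [0.6503 0.0043]
```

View pics/w1.png

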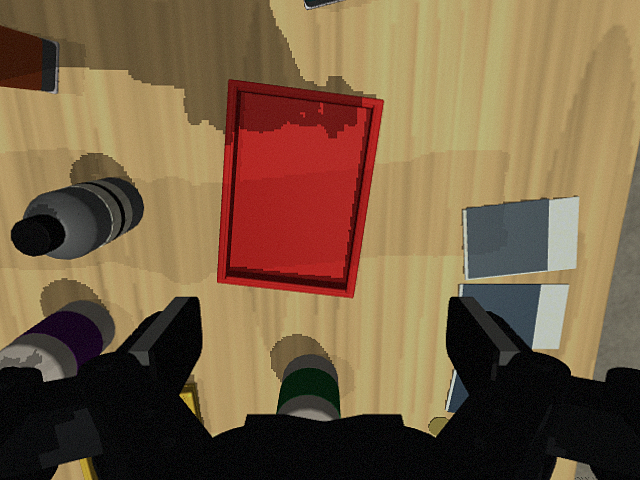

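The move was refused because every row needs all six keys; the picture is unchanged.

Request:
{"name": "jog_arm", "arguments": {
  "plan": [
    {"x": -1, "y": -0.06, "z": 0, "wx": 0, "wy": 0, "wz": 0},
    {"x": -1, "y": -0.06, "z": 0, "wx": 0, "wy": 0, "wz": 0},
    {"x": -1, "y": -0.06, "z": 0, "wx": 0, "wy": 0, "wz": 0},
    {"x": -1, "y": -0.06, "z": 0, "wx": 0, "wy": 0, "wz": 0},
    {"x": -1, "y": -0.06, "z": 0, "wx": 0, "wy": 0, "wz": 0},
    {"x": -1, "y": -0.06, "z": 0, "wx": 0, "wy": 0, "wz": 0},
    {"x": -1, "y": -0.06, "z": 0, "wx": 0, "wy": 0, "wz": 0},
    {"x": -1, "y": -0.06, "z": 0, "wx": 0, "wy": 0, "wz": 0}
  ],
  "hand": 1,
  "grip_force": 40
}}

```text
t: 2.07
eef_pos: [0.6632, -0.1992, 0.2312]
tool_rot: [-0.0, 0.707, 0.707, 0.0]
contact_force: [-0.4, 0.7, -0.6]
gripper_width: 1.002
```

Run:
```python
from h import *
c=look('w2',['tinter_green','undercoat_tin','tray_yellow'])
print(toolshift([.663,-.2,.048]))
```

```text
tcp [ 0.6634 -0.198   0.2312] [-0.     0.706  0.708  0.001] 2.1167
tinter_green [320.1 188.9] 0.7 [ 0.6594 -0.1901]
undercoat_tin [332.7 357.5] 0.77 [ 0.6721 -0.3649]
tray_yellow [142.3 285.1] 0.77 [ 0.4858 -0.2849]
[-0.0117 -0.0027  0.9165]
```

View pics/w2.png

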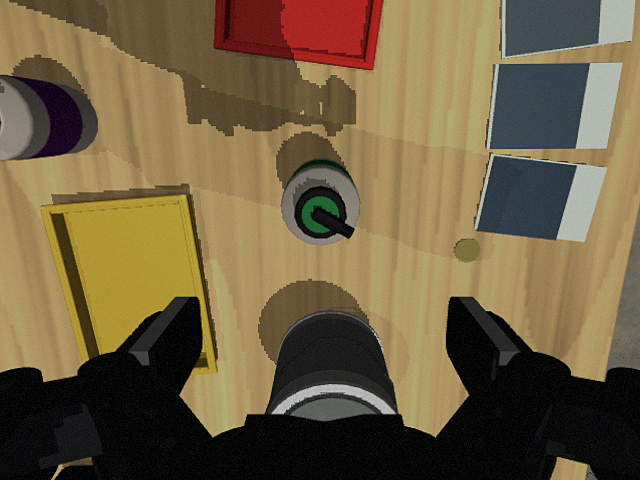

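Bottle cap centre at (320,213), right below the tool; flip spout towards lower right.

Run:
```python
from h import *
c=cams.get_calibration('wrist')
g=plane('wrist',(320.5,213.5),.108,c); print(g)
print(toolshift([*g,.048]))
```

```text
[ 0.66087824 -0.18851758]
[ 0.0457 -0.0131  0.9165]
```

Request:
{"name": "jog_arm", "arguments": {
  "plan": [
    {"x": 0.02, "y": -0.01, "z": 0.15, "wx": 0, "wy": 0, "wz": 0},
    {"x": 0.02, "y": -0.01, "z": 0.3, "wx": 0, "wy": 0, "wz": 0},
    {"x": 0.02, "y": -0.01, "z": 0.45, "wx": 0, "wy": 0, "wz": 0},
    {"x": 0.02, "y": -0.01, "z": 0.6, "wx": 0, "wy": 0, "wz": 0},
    {"x": 0.02, "y": -0.01, "z": 0.75, "wx": 0, "wy": 0, "wz": 0},
    {"x": 0.02, "y": -0.01, "z": 0.85, "wx": 0, "wy": 0, "wz": 0},
    {"x": 0.02, "y": -0.01, "z": 0.915, "wx": 0, "wy": 0, "wz": 0},
    {"x": 0.02, "y": -0.01, "z": 0.915, "wx": 0, "wy": 0, "wz": 0},
    {"x": 0.02, "y": -0.01, "z": 0.915, "wx": 0, "wy": 0, "wz": 0}
  ]
}}

```text
t: 3.02
eef_pos: [0.6619, -0.1931, 0.0486]
tool_rot: [-0.0, 0.706, 0.708, 0.0]
contact_force: [0.4, -0.6, 0.4]
gripper_width: 0.998
```

Request:
{"name": "jog_arm", "arguments": {
  "plan": [
    {"x": 0, "y": 0, "z": 0, "wx": 0, "wy": 0, "wz": 0},
    {"x": 0, "y": 0, "z": 0, "wx": 0, "wy": 0, "wz": 0},
    {"x": 0, "y": 0, "z": 0, "wx": 0, "wy": 0, "wz": 0},
    {"x": 0, "y": 0, "z": 0, "wx": 0, "wy": 0, "wz": 0},
    {"x": 0, "y": 0, "z": 0, "wx": 0, "wy": 0, "wz": 0},
    {"x": 0, "y": 0, "z": 0, "wx": 0, "wy": 0, "wz": 0},
    {"x": 0, "y": 0, "z": 0, "wx": 0, "wy": 0, "wz": 0},
    {"x": 0, "y": 0, "z": 0, "wx": 0, "wy": 0, "wz": 0},
    {"x": 0, "y": 0, "z": 0, "wx": 0, "wy": 0, "wz": 0},
    {"x": 0, "y": 0, "z": 0, "wx": 0, "wy": 0, "wz": 0}
  ],
  "hand": -1,
  "grip_force": 40
}}

```text
t: 3.85
eef_pos: [0.6628, -0.1932, 0.0506]
tool_rot: [0.001, 0.706, 0.708, 0.001]
contact_force: [-2.2, 1.5, 7.0]
gripper_width: 0.663
```

Request:
{"name": "jog_arm", "arguments": {
  "plan": [
    {"x": 0, "y": 0, "z": -0.05, "wx": 0, "wy": 0, "wz": 0},
    {"x": 0, "y": 0, "z": -0.2, "wx": 0, "wy": 0, "wz": 0},
    {"x": 0, "y": 0, "z": -0.4, "wx": 0, "wy": 0, "wz": 0},
    {"x": 0, "y": 0, "z": -0.6, "wx": 0, "wy": 0, "wz": 0},
    {"x": 0.05, "y": -0.02, "z": -0.8, "wx": 0, "wy": 0, "wz": 0},
    {"x": 0.15, "y": -0.05, "z": -0.9, "wx": 0, "wy": 0, "wz": 0.02},
    {"x": 0.3, "y": -0.1, "z": -0.9, "wx": 0, "wy": 0, "wz": 0.04},
    {"x": 0.47, "y": -0.15, "z": -0.9, "wx": 0, "wy": 0, "wz": 0.06},
    {"x": 0.65, "y": -0.2, "z": -0.9, "wx": 0, "wy": 0, "wz": 0.08},
    {"x": 0.82, "y": -0.25, "z": -0.9, "wx": 0, "wy": 0, "wz": 0.092},
    {"x": 1, "y": -0.3, "z": -0.9, "wx": 0, "wy": 0, "wz": 0.092},
    {"x": 1, "y": -0.3, "z": -0.9, "wx": 0, "wy": 0, "wz": 0.092}
  ]
}}

```text
t: 4.85
eef_pos: [0.5994, 0.0168, 0.2313]
tool_rot: [-0.002, 0.797, 0.604, 0.002]
contact_force: [-0.1, 2.2, -2.9]
gripper_width: 0.664
```

Run:
```python
from h import *
print(monitor.get_obs()['eef_pos'],toolshift([.506,.237,.225]),toolshift([.506,.337,.225]))
```

```text
[0.59941318 0.01680875 0.23129833] [ 0.9332 -0.7476  0.0379] [ 1.4145 -0.8829  0.0411]
```

Request:
{"name": "jog_arm", "arguments": {
  "plan": [
    {"x": 0.12, "y": -0.1, "z": 0, "wx": 0, "wy": 0, "wz": 0},
    {"x": 0.27, "y": -0.22, "z": 0, "wx": 0, "wy": 0, "wz": 0},
    {"x": 0.4, "y": -0.34, "z": 0, "wx": 0, "wy": 0, "wz": 0.005},
    {"x": 0.54, "y": -0.44, "z": 0, "wx": 0, "wy": 0, "wz": 0.005},
    {"x": 0.68, "y": -0.55, "z": 0, "wx": 0, "wy": 0, "wz": 0.005},
    {"x": 0.82, "y": -0.66, "z": 0, "wx": 0, "wy": 0, "wz": 0.005},
    {"x": 0.93, "y": -0.75, "z": 0, "wx": 0, "wy": 0, "wz": 0.005},
    {"x": 0.93, "y": -0.75, "z": 0, "wx": 0, "wy": 0, "wz": 0.005}
  ]
}}

```text
t: 5.52
eef_pos: [0.5018, 0.2439, 0.2335]
tool_rot: [-0.004, 0.799, 0.602, 0.003]
contact_force: [0.3, -0.3, -2.3]
gripper_width: 0.666
```

```bash
cat >> h.py <<'E'
def rect(f,lo,hi,c,z=.022,n='wrist',lo2=None):
    hsv=cv2.cvtColor(cv2.imread(f'pics/{f}.png'),cv2.COLOR_BGR2HSV); m=cv2.inRange(hsv,lo,hi)
    if lo2: m|=cv2.inRange(hsv,lo2,(180,255,255))
    nn,lab,st,_=cv2.connectedComponentsWithStats(m); i=1+np.argmax(st[1:,4]); ys,xs=np.where(lab==i)
    r=cv2.minAreaRect(np.array([plane(n,(x,y),z,c) for x,y in zip(xs[::3],ys[::3])],np.float32)); print(st[i],np.round([*r[0],*r[1],r[2]],4))
E
python3 - <<'E'
from h import *
c=look('w3',['tray_blue','tinter_green'])
rect('w3',(105,150,40),(125,255,255),c)
print(toolshift([.506,.337,.06]))
E
```

```text
tcp [0.5034 0.2404 0.2334] [-0.003  0.8    0.6    0.003] 5.5667
tinter_green [322.2 260.7] 0.94 [0.4829 0.1877]
[  216    33   160   215 27952] [ 0.4922  0.2974  0.1762  0.1268 73.5489]
[ 0.4792 -0.1417  0.8686]
```

View pics/w3.png

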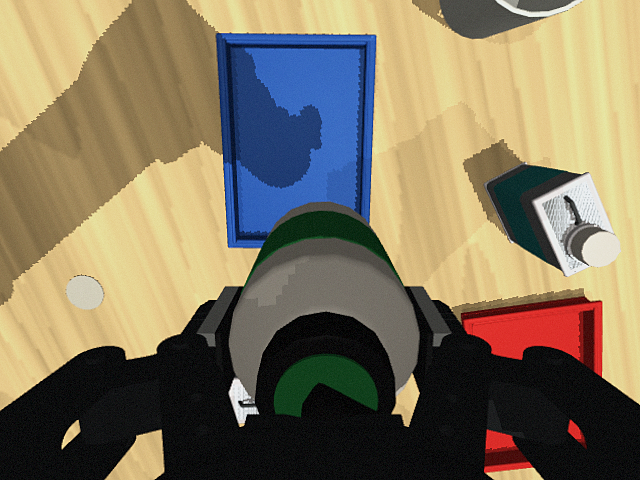

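Bottle is firmly held, blue tray fully visible, centre (0.492,0.297), teal tin at (560,220). Lowering into the tray's far half.

Request:
{"name": "jog_arm", "arguments": {
  "plan": [
    {"x": 0.12, "y": -0.04, "z": 0, "wx": 0, "wy": 0, "wz": 0},
    {"x": 0.25, "y": -0.08, "z": 0, "wx": 0, "wy": 0, "wz": 0},
    {"x": 0.38, "y": -0.12, "z": 0.1, "wx": 0, "wy": 0, "wz": 0},
    {"x": 0.475, "y": -0.15, "z": 0.25, "wx": 0, "wy": 0, "wz": 0},
    {"x": 0.475, "y": -0.15, "z": 0.4, "wx": 0, "wy": 0, "wz": 0},
    {"x": 0.475, "y": -0.15, "z": 0.55, "wx": 0, "wy": 0, "wz": 0},
    {"x": 0.475, "y": -0.15, "z": 0.68, "wx": 0, "wy": 0, "wz": 0},
    {"x": 0.475, "y": -0.15, "z": 0.78, "wx": 0, "wy": 0, "wz": 0},
    {"x": 0.475, "y": -0.15, "z": 0.8, "wx": 0, "wy": 0, "wz": 0},
    {"x": 0.475, "y": -0.15, "z": 0.8, "wx": 0, "wy": 0, "wz": 0},
    {"x": 0.475, "y": -0.15, "z": 0.8, "wx": 0, "wy": 0, "wz": 0}
  ]
}}

```text
t: 6.58
eef_pos: [0.5055, 0.336, 0.0748]
tool_rot: [-0.002, 0.802, 0.597, 0.003]
contact_force: [0.4, 0.7, -2.3]
gripper_width: 0.666
```

Run:
```python
from h import *
print(monitor.get_obs()['eef_pos'],toolshift([.504,.336,.0555]),monitor.get_obs()['tool_rot'])
```

```text
[0.50548954 0.33604923 0.07481729] [-0.0031 -0.0072  0.0966] [-0.00154502  0.80210813  0.59716768  0.00330577]
```

Request:
{"name": "jog_arm", "arguments": {
  "plan": [
    {"x": 0, "y": 0, "z": 0.025, "wx": 0, "wy": 0, "wz": 0},
    {"x": 0, "y": 0, "z": 0.05, "wx": 0, "wy": 0, "wz": 0},
    {"x": 0, "y": 0, "z": 0.07, "wx": 0, "wy": 0, "wz": 0},
    {"x": 0, "y": 0, "z": 0.085, "wx": 0, "wy": 0, "wz": 0},
    {"x": 0, "y": 0, "z": 0.092, "wx": 0, "wy": 0, "wz": 0},
    {"x": 0, "y": 0, "z": 0.097, "wx": 0, "wy": 0, "wz": 0},
    {"x": 0, "y": 0, "z": 0.1, "wx": 0, "wy": 0, "wz": 0},
    {"x": 0, "y": 0, "z": 0.1, "wx": 0, "wy": 0, "wz": 0}
  ]
}}

```text
t: 7.25
eef_pos: [0.5055, 0.3363, 0.0548]
tool_rot: [-0.002, 0.802, 0.597, 0.003]
contact_force: [1.0, 0.7, -2.8]
gripper_width: 0.667
```

Request:
{"name": "jog_arm", "arguments": {
  "plan": [
    {"x": 0, "y": 0, "z": 0.004, "wx": 0, "wy": 0, "wz": 0},
    {"x": 0, "y": 0, "z": 0.008, "wx": 0, "wy": 0, "wz": 0},
    {"x": 0, "y": 0, "z": 0.01, "wx": 0, "wy": 0, "wz": 0},
    {"x": 0, "y": 0, "z": 0.01, "wx": 0, "wy": 0, "wz": 0}
  ]
}}

```text
t: 7.58
eef_pos: [0.5058, 0.3369, 0.0545]
tool_rot: [-0.002, 0.802, 0.597, 0.004]
contact_force: [-4.5, -2.2, 10.1]
gripper_width: 0.665
```

Request:
{"name": "jog_arm", "arguments": {
  "plan": [
    {"x": 0, "y": 0, "z": 0, "wx": 0, "wy": 0, "wz": 0},
    {"x": 0, "y": 0, "z": 0, "wx": 0, "wy": 0, "wz": 0},
    {"x": 0, "y": 0, "z": 0, "wx": 0, "wy": 0, "wz": 0},
    {"x": 0, "y": 0, "z": 0, "wx": 0, "wy": 0, "wz": 0},
    {"x": 0, "y": 0, "z": 0, "wx": 0, "wy": 0, "wz": 0},
    {"x": 0, "y": 0, "z": 0, "wx": 0, "wy": 0, "wz": 0},
    {"x": 0, "y": 0, "z": -0.1, "wx": 0, "wy": 0, "wz": 0},
    {"x": 0, "y": 0, "z": -0.3, "wx": 0, "wy": 0, "wz": 0},
    {"x": 0, "y": 0, "z": -0.5, "wx": 0, "wy": 0, "wz": 0},
    {"x": 0, "y": 0, "z": -0.7, "wx": 0, "wy": 0, "wz": 0},
    {"x": 0, "y": 0, "z": -0.88, "wx": 0, "wy": 0, "wz": 0},
    {"x": 0, "y": 0, "z": -0.88, "wx": 0, "wy": 0, "wz": 0}
  ],
  "hand": 1
}}

```text
t: 8.58
eef_pos: [0.5085, 0.3381, 0.2389]
tool_rot: [-0.002, 0.802, 0.597, 0.011]
contact_force: [0.3, 0.7, 1.4]
gripper_width: 1.002
```

Run:
```python
from h import *
c=look('w4',['tinter_green','tray_blue'])
print(toolshift([.434,-.135,.23]),toolshift([.47,.1,.23]))
```

```text
tcp [0.5073 0.3372 0.2352] [-0.002  0.802  0.597  0.008] 8.6333
tinter_green [316.5 202.2] 0.64 [0.5034 0.339 ]
tray_blue [318.4 241.9] 0.81 [0.4938 0.3012]
[-2.3554  0.3344 -0.0168] [-1.1781  0.1701 -0.0071]
```

Request:
{"name": "jog_arm", "arguments": {
  "plan": [
    {"x": -0.15, "y": 0.02, "z": 0, "wx": 0, "wy": 0, "wz": 0},
    {"x": -0.35, "y": 0.05, "z": 0, "wx": 0, "wy": 0, "wz": 0},
    {"x": -0.55, "y": 0.08, "z": 0, "wx": 0, "wy": 0, "wz": 0},
    {"x": -0.75, "y": 0.11, "z": 0, "wx": 0, "wy": 0, "wz": 0},
    {"x": -0.95, "y": 0.14, "z": 0, "wx": 0, "wy": 0, "wz": 0},
    {"x": -1, "y": 0.145, "z": 0, "wx": 0, "wy": 0, "wz": 0}
  ]
}}

```text
t: 9.23
eef_pos: [0.4733, 0.1279, 0.2267]
tool_rot: [-0.001, 0.804, 0.594, 0.001]
contact_force: [0.4, -0.1, -0.4]
gripper_width: 1.003
```

Request:
{"name": "jog_arm", "arguments": {
  "plan": [
    {"x": -0.2, "y": 0.03, "z": 0, "wx": 0, "wy": 0, "wz": 0},
    {"x": -0.4, "y": 0.06, "z": 0, "wx": 0, "wy": 0, "wz": 0},
    {"x": -0.6, "y": 0.09, "z": 0, "wx": 0, "wy": 0, "wz": 0},
    {"x": -0.8, "y": 0.12, "z": 0, "wx": 0, "wy": 0, "wz": 0},
    {"x": -1, "y": 0.145, "z": 0, "wx": 0, "wy": 0, "wz": 0},
    {"x": -1, "y": 0.145, "z": 0, "wx": 0, "wy": 0, "wz": 0}
  ]
}}

```text
t: 9.73
eef_pos: [0.4392, -0.0795, 0.2246]
tool_rot: [-0.001, 0.807, 0.59, -0.002]
contact_force: [-0.5, 1.1, 0.2]
gripper_width: 0.995
```

Run:
```python
from h import *
c=look('w5',['tinter_violet','thinner','hardener_orange'])
print(toolshift([.434,-.135,.23]))
```

```text
tcp [ 0.4401 -0.0761  0.2246] [-0.002  0.807  0.591 -0.001] 9.7833
tinter_violet [338.5 246.6] 0.64 [ 0.4372 -0.1261]
thinner [345.3 102.4] 0.68 [ 0.4806 -0.0048]
hardener_orange [544.4  23.1] 0.34 [0.6505 0.0037]
[-0.3187  0.0562 -0.0254]
```

Request:
{"name": "jog_arm", "arguments": {
  "plan": [
    {"x": -0.15, "y": 0.03, "z": 0, "wx": 0, "wy": 0, "wz": -0.01},
    {"x": -0.3, "y": 0.06, "z": 0, "wx": 0, "wy": 0, "wz": -0.01},
    {"x": -0.3, "y": 0.06, "z": 0, "wx": 0, "wy": 0, "wz": -0.01},
    {"x": -0.3, "y": 0.06, "z": 0, "wx": 0, "wy": 0, "wz": -0.01},
    {"x": -0.3, "y": 0.06, "z": 0, "wx": 0, "wy": 0, "wz": -0.01}
  ]
}}

```text
t: 10.35
eef_pos: [0.4361, -0.1299, 0.2245]
tool_rot: [-0.002, 0.794, 0.608, -0.0]
contact_force: [1.0, -0.0, 0.7]
gripper_width: 1.001
```

Run:
```python
from h import *
c=look('w6',['tinter_violet','thinner'])
im=cv2.imread('pics/w6.png'); hsv=cv2.cvtColor(im,cv2.COLOR_BGR2HSV)
m=cv2.inRange(hsv,(125,80,60),(160,255,255)); n,lab,st,ce=cv2.connectedComponentsWithStats(m)
for i in range(1,n):
    if st[i][4]>60: print(st[i],ce[i],plane('wrist',ce[i],.108,c))
print(toolshift([.436,-.131,.048]))
```

```text
tcp [ 0.4362 -0.1297  0.2246] [-0.002  0.794  0.608  0.   ] 10.4
tinter_violet [325.2 200.1] 0.84 [ 0.4361 -0.1298]
thinner [339.6  41.2] 0.81 [ 0.4817 -0.0053]
[307 211  39  37 644] [324.04347826 231.72515528] [ 0.43492052 -0.13103935]
[-0.0074  0.0033  0.8838]
```

View pics/w6.png

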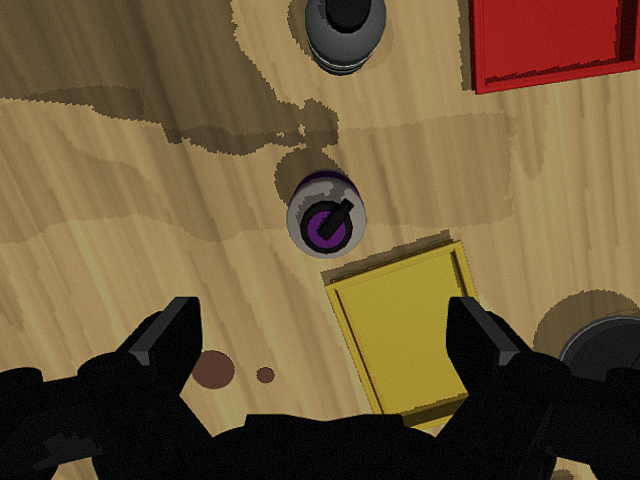

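Violet bottle's cap is at (326,228), right under the tool; both estimates agree.

Request:
{"name": "jog_arm", "arguments": {
  "plan": [
    {"x": -0.005, "y": 0, "z": 0.15, "wx": 0, "wy": 0, "wz": 0},
    {"x": -0.005, "y": 0, "z": 0.3, "wx": 0, "wy": 0, "wz": 0},
    {"x": -0.005, "y": 0, "z": 0.45, "wx": 0, "wy": 0, "wz": 0},
    {"x": -0.005, "y": 0, "z": 0.6, "wx": 0, "wy": 0, "wz": 0},
    {"x": -0.005, "y": 0, "z": 0.75, "wx": 0, "wy": 0, "wz": 0},
    {"x": -0.005, "y": 0, "z": 0.84, "wx": 0, "wy": 0, "wz": 0},
    {"x": -0.005, "y": 0, "z": 0.88, "wx": 0, "wy": 0, "wz": 0},
    {"x": -0.005, "y": 0, "z": 0.88, "wx": 0, "wy": 0, "wz": 0},
    {"x": -0.005, "y": 0, "z": 0.88, "wx": 0, "wy": 0, "wz": 0}
  ]
}}

```text
t: 11.25
eef_pos: [0.4359, -0.13, 0.0491]
tool_rot: [-0.002, 0.793, 0.609, 0.0]
contact_force: [1.7, 0.1, 1.5]
gripper_width: 0.996
```

Request:
{"name": "jog_arm", "arguments": {
  "plan": [
    {"x": 0, "y": 0, "z": 0, "wx": 0, "wy": 0, "wz": 0},
    {"x": 0, "y": 0, "z": 0, "wx": 0, "wy": 0, "wz": 0},
    {"x": 0, "y": 0, "z": 0, "wx": 0, "wy": 0, "wz": 0},
    {"x": 0, "y": 0, "z": 0, "wx": 0, "wy": 0, "wz": 0},
    {"x": 0, "y": 0, "z": 0, "wx": 0, "wy": 0, "wz": 0},
    {"x": 0, "y": 0, "z": 0, "wx": 0, "wy": 0, "wz": 0},
    {"x": 0, "y": 0, "z": 0, "wx": 0, "wy": 0, "wz": 0},
    {"x": 0, "y": 0, "z": 0, "wx": 0, "wy": 0, "wz": 0}
  ],
  "hand": -1
}}

```text
t: 11.92
eef_pos: [0.4372, -0.1301, 0.0506]
tool_rot: [-0.001, 0.794, 0.608, 0.001]
contact_force: [-0.9, 0.7, 6.7]
gripper_width: 0.664
```

Request:
{"name": "jog_arm", "arguments": {
  "plan": [
    {"x": 0, "y": 0, "z": -0.05, "wx": 0, "wy": 0, "wz": 0},
    {"x": 0, "y": 0, "z": -0.2, "wx": 0, "wy": 0, "wz": 0},
    {"x": 0, "y": 0, "z": -0.4, "wx": 0, "wy": 0, "wz": 0},
    {"x": 0, "y": 0, "z": -0.6, "wx": 0, "wy": 0, "wz": 0},
    {"x": 0.05, "y": -0.01, "z": -0.8, "wx": 0, "wy": 0, "wz": 0},
    {"x": 0.15, "y": -0.02, "z": -0.9, "wx": 0, "wy": 0, "wz": 0.003},
    {"x": 0.3, "y": -0.045, "z": -0.9, "wx": 0, "wy": 0, "wz": 0.005},
    {"x": 0.45, "y": -0.07, "z": -0.9, "wx": 0, "wy": 0, "wz": 0.008},
    {"x": 0.6, "y": -0.09, "z": -0.9, "wx": 0, "wy": 0, "wz": 0.008},
    {"x": 0.75, "y": -0.11, "z": -0.9, "wx": 0, "wy": 0, "wz": 0.008},
    {"x": 0.9, "y": -0.135, "z": -0.9, "wx": 0, "wy": 0, "wz": 0.008},
    {"x": 1, "y": -0.15, "z": -0.9, "wx": 0, "wy": 0, "wz": 0.008}
  ]
}}

```text
t: 12.92
eef_pos: [0.4597, 0.0733, 0.2321]
tool_rot: [-0.001, 0.8, 0.6, 0.002]
contact_force: [0.5, -0.3, -1.6]
gripper_width: 0.667
```

Run:
```python
from h import *
print(monitor.get_obs()['eef_pos'],toolshift([.482,.260,.075]))
```

```text
[0.45965893 0.07329422 0.23205956] [ 0.9233 -0.1554  0.79  ]
```

Request:
{"name": "jog_arm", "arguments": {
  "plan": [
    {"x": 0.15, "y": -0.025, "z": 0, "wx": 0, "wy": 0, "wz": 0},
    {"x": 0.3, "y": -0.05, "z": 0, "wx": 0, "wy": 0, "wz": 0},
    {"x": 0.45, "y": -0.075, "z": 0, "wx": 0, "wy": 0, "wz": 0},
    {"x": 0.6, "y": -0.1, "z": 0, "wx": 0, "wy": 0, "wz": 0},
    {"x": 0.75, "y": -0.125, "z": 0, "wx": 0, "wy": 0, "wz": 0},
    {"x": 0.87, "y": -0.15, "z": 0, "wx": 0, "wy": 0, "wz": 0},
    {"x": 0.92, "y": -0.155, "z": 0.1, "wx": 0, "wy": 0, "wz": 0},
    {"x": 0.92, "y": -0.155, "z": 0.25, "wx": 0, "wy": 0, "wz": 0},
    {"x": 0.92, "y": -0.155, "z": 0.4, "wx": 0, "wy": 0, "wz": 0},
    {"x": 0.92, "y": -0.155, "z": 0.55, "wx": 0, "wy": 0, "wz": 0},
    {"x": 0.92, "y": -0.155, "z": 0.65, "wx": 0, "wy": 0, "wz": 0},
    {"x": 0.92, "y": -0.155, "z": 0.65, "wx": 0, "wy": 0, "wz": 0}
  ]
}}

```text
t: 13.92
eef_pos: [0.479, 0.2573, 0.0994]
tool_rot: [-0.002, 0.8, 0.6, -0.002]
contact_force: [-1.0, -0.3, -1.4]
gripper_width: 0.666
```

Run:
```python
from h import *
o=monitor.get_obs();print(o['eef_pos'],o['contact_force'],toolshift([.482,.260,.055]))
```

```text
[0.47896919 0.25732928 0.09936452] [-1.03781268 -0.29929162 -1.40523315] [0.0173 0.0118 0.2218]
```

Request:
{"name": "jog_arm", "arguments": {
  "plan": [
    {"x": 0.01, "y": 0.01, "z": 0.06, "wx": 0, "wy": 0, "wz": 0},
    {"x": 0.01, "y": 0.01, "z": 0.12, "wx": 0, "wy": 0, "wz": 0},
    {"x": 0.01, "y": 0.01, "z": 0.16, "wx": 0, "wy": 0, "wz": 0},
    {"x": 0.01, "y": 0.01, "z": 0.19, "wx": 0, "wy": 0, "wz": 0},
    {"x": 0.01, "y": 0.01, "z": 0.205, "wx": 0, "wy": 0, "wz": 0},
    {"x": 0.01, "y": 0.01, "z": 0.215, "wx": 0, "wy": 0, "wz": 0},
    {"x": 0.01, "y": 0.01, "z": 0.222, "wx": 0, "wy": 0, "wz": 0},
    {"x": 0.01, "y": 0.01, "z": 0.228, "wx": 0, "wy": 0, "wz": 0},
    {"x": 0.01, "y": 0.01, "z": 0.23, "wx": 0, "wy": 0, "wz": 0},
    {"x": 0.01, "y": 0.01, "z": 0.23, "wx": 0, "wy": 0, "wz": 0}
  ]
}}

```text
t: 14.75
eef_pos: [0.4816, 0.2588, 0.0547]
tool_rot: [-0.002, 0.8, 0.6, -0.001]
contact_force: [-3.3, -1.8, 8.3]
gripper_width: 0.664
```

Request:
{"name": "jog_arm", "arguments": {
  "plan": [
    {"x": 0, "y": 0, "z": 0, "wx": 0, "wy": 0, "wz": 0},
    {"x": 0, "y": 0, "z": 0, "wx": 0, "wy": 0, "wz": 0},
    {"x": 0, "y": 0, "z": 0, "wx": 0, "wy": 0, "wz": 0},
    {"x": 0, "y": 0, "z": 0, "wx": 0, "wy": 0, "wz": 0},
    {"x": 0, "y": 0, "z": 0, "wx": 0, "wy": 0, "wz": 0},
    {"x": 0, "y": 0, "z": 0, "wx": 0, "wy": 0, "wz": 0},
    {"x": 0, "y": 0, "z": -0.1, "wx": 0, "wy": 0, "wz": 0},
    {"x": 0, "y": 0, "z": -0.3, "wx": 0, "wy": 0, "wz": 0},
    {"x": 0, "y": 0, "z": -0.5, "wx": 0, "wy": 0, "wz": 0},
    {"x": 0, "y": 0, "z": -0.7, "wx": 0, "wy": 0, "wz": 0},
    {"x": 0, "y": 0, "z": -0.9, "wx": 0, "wy": 0, "wz": 0},
    {"x": 0, "y": 0, "z": -0.9, "wx": 0, "wy": 0, "wz": 0}
  ],
  "hand": 1
}}

```text
t: 15.75
eef_pos: [0.4861, 0.2611, 0.243]
tool_rot: [-0.001, 0.8, 0.599, 0.005]
contact_force: [0.3, 1.0, -0.3]
gripper_width: 1.001
```

Run:
```python
from h import *
look('w7',['tinter_violet','tinter_green','tray_blue'])
print(toolshift([.425,.122,.23]),monitor.get_obs()['q'])
```

```text
tcp [0.4847 0.2602 0.2394] [-0.001  0.8    0.599  0.003] 15.8
tinter_violet [315.  202.3] 0.57 [0.4776 0.2598]
tinter_green [319.  109.7] 0.78 [0.5053 0.3399]
tray_blue [319.5 157.7] 0.9 [0.4936 0.2989]
[-0.7333 -0.0799  0.02  ] [-0.55174546  0.26905675 -0.06353753  1.8553223   0.01629971  1.02234872
 -0.90653964]
```

View pics/w7.png

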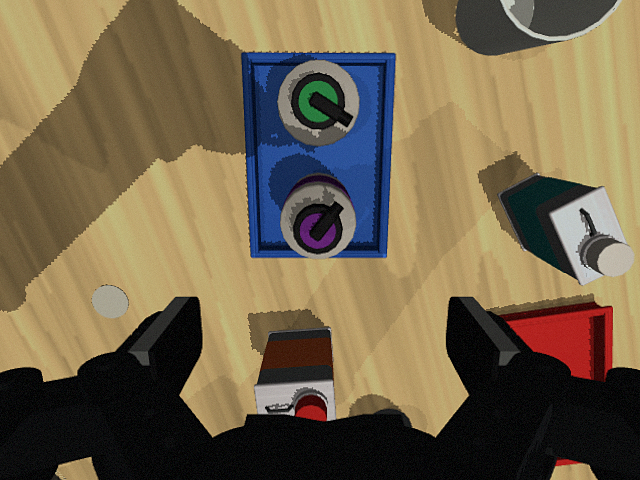

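Both tinters stand upright in the blue tray (green at (318,100), violet at (318,222)). Next the orange tin, turning the jaws across its flat side.

Request:
{"name": "jog_arm", "arguments": {
  "plan": [
    {"x": -0.1, "y": -0.01, "z": 0.0, "wx": 0, "wy": 0, "wz": -0.039},
    {"x": -0.2, "y": -0.02, "z": 0.0, "wx": 0, "wy": 0, "wz": -0.078},
    {"x": -0.3, "y": -0.03, "z": 0.0, "wx": 0, "wy": 0, "wz": -0.117},
    {"x": -0.4, "y": -0.04, "z": 0.0, "wx": 0, "wy": 0, "wz": -0.156},
    {"x": -0.5, "y": -0.05, "z": 0.0, "wx": 0, "wy": 0, "wz": -0.195},
    {"x": -0.6, "y": -0.06, "z": 0.0, "wx": 0, "wy": 0, "wz": -0.234},
    {"x": -0.7, "y": -0.07, "z": 0.0, "wx": 0, "wy": 0, "wz": -0.273},
    {"x": -0.73, "y": -0.08, "z": 0.0, "wx": 0, "wy": 0, "wz": -0.312},
    {"x": -0.73, "y": -0.08, "z": 0.0, "wx": 0, "wy": 0, "wz": -0.351},
    {"x": -0.73, "y": -0.08, "z": 0.0, "wx": 0, "wy": 0, "wz": -0.39},
    {"x": -0.73, "y": -0.08, "z": 0.0, "wx": 0, "wy": 0, "wz": -0.429},
    {"x": -0.73, "y": -0.08, "z": 0.0, "wx": 0, "wy": 0, "wz": -0.468}
  ]
}}

```text
t: 16.95
eef_pos: [0.424, 0.1221, 0.2322]
tool_rot: [-0.004, 0.189, 0.982, -0.002]
contact_force: [0.2, -0.1, 0.5]
gripper_width: 0.999
```

Request:
{"name": "jog_arm", "arguments": {
  "plan": [
    {"x": 0, "y": 0, "z": 0, "wx": 0, "wy": 0, "wz": -0.039},
    {"x": 0, "y": 0, "z": 0, "wx": 0, "wy": 0, "wz": -0.072},
    {"x": 0, "y": 0, "z": 0, "wx": 0, "wy": 0, "wz": -0.09},
    {"x": 0, "y": 0, "z": 0, "wx": 0, "wy": 0, "wz": -0.09},
    {"x": 0, "y": 0, "z": 0, "wx": 0, "wy": 0, "wz": -0.09}
  ]
}}

```text
t: 17.37
eef_pos: [0.4232, 0.1217, 0.2308]
tool_rot: [-0.006, 0.049, 0.999, -0.001]
contact_force: [1.1, -0.4, -0.1]
gripper_width: 1.004
```

Run:
```python
from h import *
o=monitor.get_obs(); r=o['tool_rot']; print('jaw deg',2*np.degrees(np.arctan2(r[2],r[1]))-90)
c=look('w8',['hardener_orange'])
print(toolshift([.423,.122,.23]))
hsv=cv2.cvtColor(cv2.imread('pics/w8.png'),cv2.COLOR_BGR2HSV)
m=cv2.inRange(hsv,(0,180,90),(4,255,255))|cv2.inRange(hsv,(175,180,90),(180,255,255)); n,lab,st,ce=cv2.connectedComponentsWithStats(m)
for i in range(1,n):
    if st[i][4]>100: print(st[i],ce[i],plane('wrist',ce[i],.112,c))
```

```text
jaw deg 84.34119183532707
tcp [0.4234 0.1218 0.2311] [-0.006  0.049  0.999 -0.001] 17.4167
hardener_orange [315.3 194.7] 0.7 [0.4168 0.1147]
[0.0028 0.0002 0.0068]
[ 295  225   38   36 1039] [313.63715111 242.84889317] [0.43126991 0.11459732]
[ 179  378  142   59 5576] [248.44924677 399.9784792 ] [0.54642547 0.0541749 ]
```

View pics/w8.png

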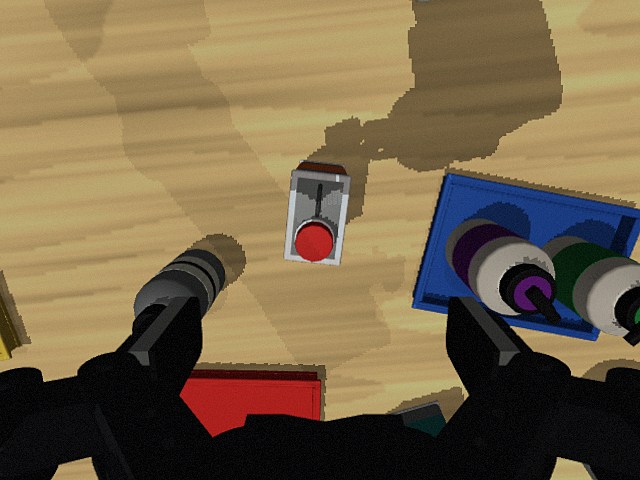

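Orange tin: top corners (292,171),(350,175),(341,265),(285,260), cap (314,242).

Run:
```python
from h import *
c=cams.get_calibration('wrist')
Q=np.array([plane('wrist',p,.094,c) for p in [(292,171),(350,175),(341,265),(285,260)]]); d=np.diff(np.vstack([Q,Q[:1]]),axis=0)
print(Q.mean(0),np.linalg.norm(d,axis=1),np.degrees(np.arctan2(d[:,1],d[:,0])))
print(toolshift([*Q.mean(0),.047]))
```

```text
[0.41987299 0.11789476] [0.03969966 0.06513845 0.04065491 0.06414566] [  80.47906407  -10.41653724 -100.95128222  168.7274373 ]
[ 0.0069 -0.019   0.9219]
```

Request:
{"name": "jog_arm", "arguments": {
  "plan": [
    {"x": 0.005, "y": -0.015, "z": 0.1, "wx": 0, "wy": 0, "wz": 0.028},
    {"x": 0.005, "y": -0.015, "z": 0.25, "wx": 0, "wy": 0, "wz": 0.028},
    {"x": 0.005, "y": -0.015, "z": 0.4, "wx": 0, "wy": 0, "wz": 0.028},
    {"x": 0.005, "y": -0.015, "z": 0.55, "wx": 0, "wy": 0, "wz": 0.028},
    {"x": 0.005, "y": -0.015, "z": 0.7, "wx": 0, "wy": 0, "wz": 0.028},
    {"x": 0.005, "y": -0.015, "z": 0.82, "wx": 0, "wy": 0, "wz": 0.028},
    {"x": 0.005, "y": -0.015, "z": 0.9, "wx": 0, "wy": 0, "wz": 0.028},
    {"x": 0.005, "y": -0.015, "z": 0.92, "wx": 0, "wy": 0, "wz": 0.028},
    {"x": 0.005, "y": -0.015, "z": 0.92, "wx": 0, "wy": 0, "wz": 0.028},
    {"x": 0.005, "y": -0.015, "z": 0.92, "wx": 0, "wy": 0, "wz": 0.028}
  ]
}}

```text
t: 18.3
eef_pos: [0.4207, 0.1188, 0.0478]
tool_rot: [-0.005, 0.093, 0.996, -0.001]
contact_force: [0.3, 1.0, 1.3]
gripper_width: 0.999
```

Request:
{"name": "jog_arm", "arguments": {
  "plan": [
    {"x": 0, "y": 0, "z": 0, "wx": 0, "wy": 0, "wz": 0},
    {"x": 0, "y": 0, "z": 0, "wx": 0, "wy": 0, "wz": 0},
    {"x": 0, "y": 0, "z": 0, "wx": 0, "wy": 0, "wz": 0},
    {"x": 0, "y": 0, "z": 0, "wx": 0, "wy": 0, "wz": 0},
    {"x": 0, "y": 0, "z": 0, "wx": 0, "wy": 0, "wz": 0},
    {"x": 0, "y": 0, "z": 0, "wx": 0, "wy": 0, "wz": 0},
    {"x": 0, "y": 0, "z": 0, "wx": 0, "wy": 0, "wz": 0},
    {"x": 0, "y": 0, "z": 0, "wx": 0, "wy": 0, "wz": 0},
    {"x": 0, "y": 0, "z": 0, "wx": 0, "wy": 0, "wz": 0},
    {"x": 0, "y": 0, "z": 0, "wx": 0, "wy": 0, "wz": 0}
  ],
  "hand": -1
}}

```text
t: 19.13
eef_pos: [0.421, 0.1188, 0.0485]
tool_rot: [-0.005, 0.093, 0.996, -0.001]
contact_force: [-1.6, -1.5, 7.1]
gripper_width: 0.464
```

Request:
{"name": "jog_arm", "arguments": {
  "plan": [
    {"x": 0, "y": 0, "z": -0.05, "wx": 0, "wy": 0, "wz": 0},
    {"x": 0, "y": 0, "z": -0.2, "wx": 0, "wy": 0, "wz": 0},
    {"x": 0, "y": 0, "z": -0.4, "wx": 0, "wy": 0, "wz": 0},
    {"x": 0, "y": 0, "z": -0.6, "wx": 0, "wy": 0, "wz": 0.02},
    {"x": -0.05, "y": -0.02, "z": -0.8, "wx": 0, "wy": 0, "wz": 0.055},
    {"x": -0.15, "y": -0.06, "z": -0.9, "wx": 0, "wy": 0, "wz": 0.09},
    {"x": -0.25, "y": -0.11, "z": -0.9, "wx": 0, "wy": 0, "wz": 0.125},
    {"x": -0.35, "y": -0.16, "z": -0.9, "wx": 0, "wy": 0, "wz": 0.16},
    {"x": -0.45, "y": -0.2, "z": -0.9, "wx": 0, "wy": 0, "wz": 0.195},
    {"x": -0.55, "y": -0.25, "z": -0.9, "wx": 0, "wy": 0, "wz": 0.23},
    {"x": -0.65, "y": -0.29, "z": -0.9, "wx": 0, "wy": 0, "wz": 0.265},
    {"x": -0.75, "y": -0.34, "z": -0.9, "wx": 0, "wy": 0, "wz": 0.3}
  ]
}}

```text
t: 20.13
eef_pos: [0.5577, 0.024, 0.2269]
tool_rot: [-0.004, 0.537, 0.843, -0.004]
contact_force: [0.2, 0.3, -2.0]
gripper_width: 0.464
```

Run:
```python
from h import *
o=monitor.get_obs(); r=o['tool_rot']; print('jaw deg',2*np.degrees(np.arctan2(r[2],r[1]))-90,o['q'])
print(toolshift([.646,-.038,.23]))
```

```text
jaw deg 24.994191848790862 [-0.19605106  0.29516851  0.05044081  1.83844792 -0.01699576  1.01887348
  0.29750736]
[-0.4675  0.2688 -0.0193]
```

Request:
{"name": "jog_arm", "arguments": {
  "plan": [
    {"x": -0.1, "y": 0.05, "z": 0, "wx": 0, "wy": 0, "wz": 0.035},
    {"x": -0.2, "y": 0.11, "z": 0, "wx": 0, "wy": 0, "wz": 0.07},
    {"x": -0.3, "y": 0.17, "z": 0, "wx": 0, "wy": 0, "wz": 0.105},
    {"x": -0.4, "y": 0.23, "z": 0, "wx": 0, "wy": 0, "wz": 0.14},
    {"x": -0.47, "y": 0.27, "z": 0, "wx": 0, "wy": 0, "wz": 0.17},
    {"x": -0.47, "y": 0.27, "z": 0, "wx": 0, "wy": 0, "wz": 0.178},
    {"x": -0.47, "y": 0.27, "z": 0, "wx": 0, "wy": 0, "wz": 0.178},
    {"x": -0.47, "y": 0.27, "z": 0, "wx": 0, "wy": 0, "wz": 0.178}
  ]
}}

```text
t: 20.8
eef_pos: [0.6455, -0.0376, 0.2254]
tool_rot: [-0.004, 0.748, 0.663, -0.005]
contact_force: [-0.1, 0.4, -2.0]
gripper_width: 0.464
```

Run:
```python
from h import *
o=monitor.get_obs(); r=o['tool_rot']; print('jaw deg',2*np.degrees(np.arctan2(r[2],r[1]))-90)
c=look('w9',['tray_red','hardener_teal'])
print(toolshift([.646,-.038,.053]))
```

```text
jaw deg -6.920643534848992
tcp [ 0.6455 -0.0374  0.2256] [-0.003  0.748  0.663 -0.005] 20.85
tray_red [324.9 152.1] 0.82 [0.6483 0.0041]
[-5.000e-04  1.110e-02  8.653e-01]
```

Request:
{"name": "jog_arm", "arguments": {
  "plan": [
    {"x": 0, "y": 0, "z": 0.12, "wx": 0, "wy": 0, "wz": 0},
    {"x": 0, "y": 0.005, "z": 0.27, "wx": 0, "wy": 0, "wz": 0},
    {"x": 0, "y": 0.005, "z": 0.42, "wx": 0, "wy": 0, "wz": 0},
    {"x": 0, "y": 0.01, "z": 0.57, "wx": 0, "wy": 0, "wz": 0},
    {"x": 0, "y": 0.01, "z": 0.69, "wx": 0, "wy": 0, "wz": 0},
    {"x": 0, "y": 0.01, "z": 0.77, "wx": 0, "wy": 0, "wz": 0},
    {"x": 0, "y": 0.01, "z": 0.82, "wx": 0, "wy": 0, "wz": 0},
    {"x": 0, "y": 0.01, "z": 0.84, "wx": 0, "wy": 0, "wz": 0},
    {"x": 0, "y": 0.01, "z": 0.852, "wx": 0, "wy": 0, "wz": 0},
    {"x": 0, "y": 0.01, "z": 0.86, "wx": 0, "wy": 0, "wz": 0},
    {"x": 0, "y": 0.01, "z": 0.866, "wx": 0, "wy": 0, "wz": 0},
    {"x": 0, "y": 0.01, "z": 0.87, "wx": 0, "wy": 0, "wz": 0}
  ]
}}

```text
t: 21.95
eef_pos: [0.6465, -0.0378, 0.0531]
tool_rot: [-0.003, 0.748, 0.663, -0.004]
contact_force: [-0.7, 0.4, -2.0]
gripper_width: 0.461
```

Request:
{"name": "jog_arm", "arguments": {
  "plan": [
    {"x": 0, "y": 0, "z": 0.003, "wx": 0, "wy": 0, "wz": 0},
    {"x": 0, "y": 0, "z": 0.006, "wx": 0, "wy": 0, "wz": 0},
    {"x": 0, "y": 0, "z": 0.006, "wx": 0, "wy": 0, "wz": 0}
  ]
}}

```text
t: 22.2
eef_pos: [0.6472, -0.038, 0.0529]
tool_rot: [-0.002, 0.749, 0.663, -0.003]
contact_force: [-1.1, 0.4, 2.7]
gripper_width: 0.462
```

Request:
{"name": "jog_arm", "arguments": {
  "plan": [
    {"x": 0, "y": 0, "z": 0.002, "wx": 0, "wy": 0, "wz": 0},
    {"x": 0, "y": 0, "z": 0.002, "wx": 0, "wy": 0, "wz": 0},
    {"x": 0, "y": 0, "z": 0, "wx": 0, "wy": 0, "wz": 0},
    {"x": 0, "y": 0, "z": 0, "wx": 0, "wy": 0, "wz": 0},
    {"x": 0, "y": 0, "z": 0, "wx": 0, "wy": 0, "wz": 0},
    {"x": 0, "y": 0, "z": 0, "wx": 0, "wy": 0, "wz": 0},
    {"x": 0, "y": 0, "z": -0.1, "wx": 0, "wy": 0, "wz": 0},
    {"x": 0, "y": 0, "z": -0.3, "wx": 0, "wy": 0, "wz": 0},
    {"x": 0, "y": 0, "z": -0.5, "wx": 0, "wy": 0, "wz": 0},
    {"x": 0, "y": 0, "z": -0.7, "wx": 0, "wy": 0, "wz": 0},
    {"x": 0, "y": 0, "z": -0.88, "wx": 0, "wy": 0, "wz": 0},
    {"x": 0, "y": 0, "z": -0.88, "wx": 0, "wy": 0, "wz": 0}
  ],
  "hand": 1
}}

```text
t: 23.2
eef_pos: [0.6528, -0.0383, 0.2376]
tool_rot: [0.002, 0.749, 0.663, 0.002]
contact_force: [0.8, -0.2, 1.0]
gripper_width: 1.002
```

Run:
```python
from h import *
c=look('w10',['tray_red','hardener_orange','hardener_teal'])
print(toolshift([.673,.194,.23]))
```

```text
tcp [ 0.6513 -0.0381  0.2339] [0.001 0.749 0.663 0.   ] 23.25
tray_red [313.2 149.3] 0.91 [0.6496 0.0065]
hardener_orange [312.8 196.8] 0.86 [ 0.6436 -0.0369]
[ 1.1653 -0.0142 -0.0137]
```

Request:
{"name": "jog_arm", "arguments": {
  "plan": [
    {"x": 0.15, "y": 0, "z": 0, "wx": 0, "wy": 0, "wz": -0.03},
    {"x": 0.35, "y": 0, "z": 0, "wx": 0, "wy": 0, "wz": -0.06},
    {"x": 0.55, "y": 0, "z": 0, "wx": 0, "wy": 0, "wz": -0.095},
    {"x": 0.75, "y": 0, "z": 0, "wx": 0, "wy": 0, "wz": -0.095},
    {"x": 0.92, "y": 0, "z": 0, "wx": 0, "wy": 0, "wz": -0.095},
    {"x": 1, "y": -0.01, "z": 0.01, "wx": 0, "wy": 0, "wz": -0.095},
    {"x": 1, "y": -0.01, "z": 0.01, "wx": 0, "wy": 0, "wz": -0.095},
    {"x": 1, "y": -0.01, "z": 0.01, "wx": 0, "wy": 0, "wz": -0.095}
  ]
}}

```text
t: 24.07
eef_pos: [0.6686, 0.1617, 0.223]
tool_rot: [-0.004, 0.641, 0.768, -0.005]
contact_force: [-0.1, -1.2, -0.5]
gripper_width: 0.997
```

Run:
```python
from h import *
o=monitor.get_obs(); r=o['tool_rot']; print('jaw deg',2*np.degrees(np.arctan2(r[2],r[1]))-90)
c=look('w11',['hardener_teal'])
```

```text
jaw deg 10.297646175671673
tcp [0.6692 0.1596 0.2236] [-0.004  0.642  0.767 -0.005] 24.1167
hardener_teal [341.8 170.9] 0.6 [0.6766 0.1898]
```

View pics/w11.png

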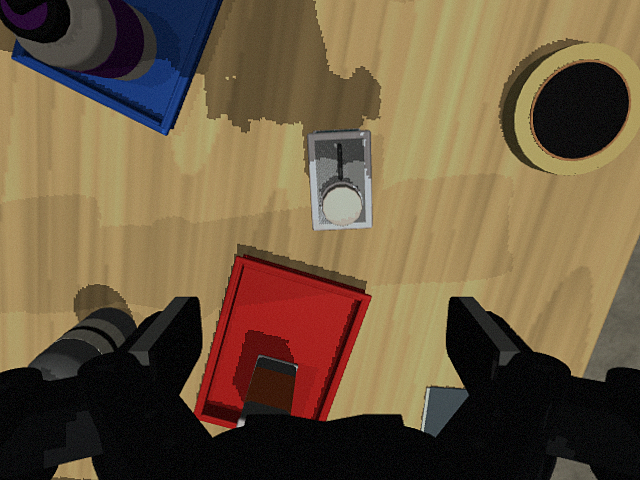

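Teal tin: top corners (308,132),(371,131),(371,228),(314,230), cap (342,204), nearly square to the jaws. The orange tin stands in the red tray (268,395).

Run:
```python
from h import *
c=cams.get_calibration('wrist')
Q=np.array([plane('wrist',p,.094,c) for p in [(308,132),(371,131),(371,228),(314,230)]]); d=np.diff(np.vstack([Q,Q[:1]]),axis=0)
print(Q.mean(0),np.linalg.norm(d,axis=1),np.degrees(np.arctan2(d[:,1],d[:,0])))
print(plane('wrist',(342,204),.112,c), monitor.get_obs()['eef_pos'])
print(toolshift([.675,.191,.047]))
```

```text
[0.6740159  0.18906402] [0.04069016 0.06464182 0.03927195 0.06562037] [  10.92789715  -78.14559655 -167.70010438  103.08918914]
[0.67624997 0.17776113] [0.6695472  0.15854419 0.22415359]
[0.156  0.0654 0.8849]
```

Request:
{"name": "jog_arm", "arguments": {
  "plan": [
    {"x": 0.08, "y": 0.03, "z": 0, "wx": 0, "wy": 0, "wz": -0.008},
    {"x": 0.155, "y": 0.055, "z": 0.05, "wx": 0, "wy": 0, "wz": -0.008},
    {"x": 0.155, "y": 0.06, "z": 0.2, "wx": 0, "wy": 0, "wz": -0.008},
    {"x": 0.155, "y": 0.06, "z": 0.35, "wx": 0, "wy": 0, "wz": -0.008},
    {"x": 0.155, "y": 0.06, "z": 0.5, "wx": 0, "wy": 0, "wz": -0.008},
    {"x": 0.155, "y": 0.06, "z": 0.65, "wx": 0, "wy": 0, "wz": -0.008},
    {"x": 0.155, "y": 0.065, "z": 0.78, "wx": 0, "wy": 0, "wz": -0.008},
    {"x": 0.155, "y": 0.065, "z": 0.86, "wx": 0, "wy": 0, "wz": -0.008},
    {"x": 0.155, "y": 0.065, "z": 0.885, "wx": 0, "wy": 0, "wz": -0.008},
    {"x": 0.155, "y": 0.065, "z": 0.885, "wx": 0, "wy": 0, "wz": -0.008},
    {"x": 0.155, "y": 0.065, "z": 0.885, "wx": 0, "wy": 0, "wz": -0.008}
  ]
}}

```text
t: 25.08
eef_pos: [0.6754, 0.1916, 0.0474]
tool_rot: [-0.003, 0.633, 0.774, -0.004]
contact_force: [0.5, -0.3, 0.7]
gripper_width: 1.002
```

Request:
{"name": "jog_arm", "arguments": {
  "plan": [
    {"x": 0, "y": 0, "z": 0, "wx": 0, "wy": 0, "wz": 0},
    {"x": 0, "y": 0, "z": 0, "wx": 0, "wy": 0, "wz": 0},
    {"x": 0, "y": 0, "z": 0, "wx": 0, "wy": 0, "wz": 0},
    {"x": 0, "y": 0, "z": 0, "wx": 0, "wy": 0, "wz": 0},
    {"x": 0, "y": 0, "z": 0, "wx": 0, "wy": 0, "wz": 0},
    {"x": 0, "y": 0, "z": 0, "wx": 0, "wy": 0, "wz": 0},
    {"x": 0, "y": 0, "z": 0, "wx": 0, "wy": 0, "wz": 0},
    {"x": 0, "y": 0, "z": 0, "wx": 0, "wy": 0, "wz": 0},
    {"x": 0, "y": 0, "z": 0, "wx": 0, "wy": 0, "wz": 0},
    {"x": 0, "y": 0, "z": 0, "wx": 0, "wy": 0, "wz": 0}
  ],
  "hand": -1
}}

```text
t: 25.92
eef_pos: [0.6758, 0.1917, 0.0484]
tool_rot: [-0.003, 0.633, 0.774, -0.004]
contact_force: [-2.1, -0.2, 5.9]
gripper_width: 0.464
```

Request:
{"name": "jog_arm", "arguments": {
  "plan": [
    {"x": 0, "y": 0, "z": -0.05, "wx": 0, "wy": 0, "wz": 0},
    {"x": 0, "y": 0, "z": -0.2, "wx": 0, "wy": 0, "wz": 0},
    {"x": 0, "y": 0, "z": -0.4, "wx": 0, "wy": 0, "wz": 0},
    {"x": 0, "y": 0, "z": -0.6, "wx": 0, "wy": 0, "wz": 0.01},
    {"x": -0.05, "y": -0.02, "z": -0.78, "wx": 0, "wy": 0, "wz": 0.04},
    {"x": -0.17, "y": -0.06, "z": -0.85, "wx": 0, "wy": 0, "wz": 0.07},
    {"x": -0.3, "y": -0.11, "z": -0.85, "wx": 0, "wy": 0, "wz": 0.1},
    {"x": -0.43, "y": -0.16, "z": -0.85, "wx": 0, "wy": 0, "wz": 0.103},
    {"x": -0.56, "y": -0.2, "z": -0.85, "wx": 0, "wy": 0, "wz": 0.103},
    {"x": -0.67, "y": -0.235, "z": -0.85, "wx": 0, "wy": 0, "wz": 0.103},
    {"x": -0.705, "y": -0.247, "z": -0.85, "wx": 0, "wy": 0, "wz": 0.103},
    {"x": -0.705, "y": -0.247, "z": -0.85, "wx": 0, "wy": 0, "wz": 0.103}
  ]
}}

```text
t: 26.92
eef_pos: [0.6566, 0.0403, 0.2191]
tool_rot: [-0.002, 0.751, 0.66, -0.005]
contact_force: [0.5, -0.1, -3.0]
gripper_width: 0.466
```

Run:
```python
from h import *
c=look('w12',['hardener_orange','tray_red','hardener_teal'])
o=monitor.get_obs(); r=o['tool_rot']; print('jaw deg',2*np.degrees(np.arctan2(r[2],r[1]))-90)
print(toolshift([.656,.044,.0525]))
```

```text
tcp [0.6569 0.0433 0.219 ] [-0.003  0.75   0.662 -0.004] 26.9667
hardener_teal [321.3 266.4] 0.77 [ 0.6437 -0.0222]
jaw deg -6.88233640678709
[-0.0124  0.0042  0.8311]
```

Request:
{"name": "jog_arm", "arguments": {
  "plan": [
    {"x": -0.01, "y": 0, "z": 0.05, "wx": 0, "wy": 0, "wz": 0},
    {"x": -0.01, "y": 0, "z": 0.17, "wx": 0, "wy": 0, "wz": 0},
    {"x": -0.01, "y": 0, "z": 0.32, "wx": 0, "wy": 0, "wz": 0},
    {"x": -0.01, "y": 0, "z": 0.47, "wx": 0, "wy": 0, "wz": 0},
    {"x": -0.01, "y": 0.005, "z": 0.6, "wx": 0, "wy": 0, "wz": 0},
    {"x": -0.01, "y": 0.005, "z": 0.7, "wx": 0, "wy": 0, "wz": 0},
    {"x": -0.01, "y": 0.005, "z": 0.77, "wx": 0, "wy": 0, "wz": 0},
    {"x": -0.01, "y": 0.005, "z": 0.8, "wx": 0, "wy": 0, "wz": 0},
    {"x": -0.01, "y": 0.005, "z": 0.815, "wx": 0, "wy": 0, "wz": 0},
    {"x": -0.01, "y": 0.005, "z": 0.825, "wx": 0, "wy": 0, "wz": 0},
    {"x": -0.01, "y": 0.005, "z": 0.831, "wx": 0, "wy": 0, "wz": 0},
    {"x": -0.01, "y": 0.005, "z": 0.834, "wx": 0, "wy": 0, "wz": 0}
  ]
}}

```text
t: 28.12
eef_pos: [0.6571, 0.0446, 0.053]
tool_rot: [-0.002, 0.748, 0.663, -0.003]
contact_force: [0.9, -0.3, -2.7]
gripper_width: 0.459
```

Request:
{"name": "jog_arm", "arguments": {
  "plan": [
    {"x": 0, "y": 0, "z": 0.003, "wx": 0, "wy": 0, "wz": 0},
    {"x": 0, "y": 0, "z": 0.006, "wx": 0, "wy": 0, "wz": 0},
    {"x": 0, "y": 0, "z": 0.006, "wx": 0, "wy": 0, "wz": 0}
  ]
}}

```text
t: 28.37
eef_pos: [0.6575, 0.0446, 0.0524]
tool_rot: [-0.002, 0.748, 0.663, -0.003]
contact_force: [0.0, 0.5, -2.4]
gripper_width: 0.47
```

Request:
{"name": "jog_arm", "arguments": {
  "plan": [
    {"x": 0, "y": 0, "z": 0.004, "wx": 0, "wy": 0, "wz": 0},
    {"x": 0, "y": 0, "z": 0.007, "wx": 0, "wy": 0, "wz": 0},
    {"x": 0, "y": 0, "z": 0.007, "wx": 0, "wy": 0, "wz": 0}
  ]
}}

```text
t: 28.62
eef_pos: [0.6575, 0.0446, 0.0523]
tool_rot: [-0.002, 0.748, 0.663, -0.003]
contact_force: [-3.8, 0.2, 7.7]
gripper_width: 0.465
```

Contact made; release and lift, then check.

Request:
{"name": "jog_arm", "arguments": {
  "plan": [
    {"x": 0, "y": 0, "z": 0, "wx": 0, "wy": 0, "wz": 0},
    {"x": 0, "y": 0, "z": 0, "wx": 0, "wy": 0, "wz": 0},
    {"x": 0, "y": 0, "z": 0, "wx": 0, "wy": 0, "wz": 0},
    {"x": 0, "y": 0, "z": 0, "wx": 0, "wy": 0, "wz": 0},
    {"x": 0, "y": 0, "z": 0, "wx": 0, "wy": 0, "wz": 0},
    {"x": 0, "y": 0, "z": 0, "wx": 0, "wy": 0, "wz": 0},
    {"x": 0, "y": 0, "z": -0.1, "wx": 0, "wy": 0, "wz": 0},
    {"x": 0, "y": 0, "z": -0.3, "wx": 0, "wy": 0, "wz": 0},
    {"x": 0, "y": 0, "z": -0.5, "wx": 0, "wy": 0, "wz": 0},
    {"x": 0, "y": 0, "z": -0.7, "wx": 0, "wy": 0, "wz": 0},
    {"x": 0, "y": 0, "z": -0.88, "wx": 0, "wy": 0, "wz": 0},
    {"x": 0, "y": 0, "z": -0.88, "wx": 0, "wy": 0, "wz": 0}
  ],
  "hand": 1
}}

```text
t: 29.62
eef_pos: [0.6631, 0.0446, 0.2372]
tool_rot: [0.001, 0.749, 0.663, 0.003]
contact_force: [1.2, 0.2, 0.8]
gripper_width: 1.001
```

Run:
```python
from h import *
c=look('w13',['hardener_orange','tray_red','hardener_teal'])
print(toolshift([.482,-.006,.23]))
```

```text
tcp [0.6615 0.0446 0.2334] [0.    0.748 0.663 0.001] 29.6667
hardener_orange [315.3 279.4] 0.74 [ 0.646  -0.0357]
hardener_teal [314.7 201.2] 0.68 [0.6553 0.0424]
[-0.3568 -0.8428 -0.0069]
```

View pics/w13.png

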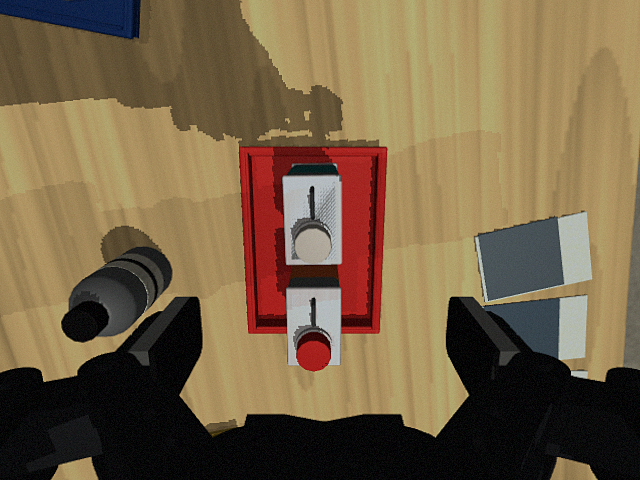

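Both tins stand square in the red tray. Now to the thinner.

Request:
{"name": "jog_arm", "arguments": {
  "plan": [
    {"x": -0.06, "y": -0.14, "z": 0, "wx": 0, "wy": 0, "wz": -0.02},
    {"x": -0.13, "y": -0.31, "z": 0, "wx": 0, "wy": 0, "wz": -0.05},
    {"x": -0.21, "y": -0.49, "z": 0, "wx": 0, "wy": 0, "wz": -0.067},
    {"x": -0.29, "y": -0.67, "z": 0, "wx": 0, "wy": 0, "wz": -0.067},
    {"x": -0.36, "y": -0.84, "z": 0, "wx": 0, "wy": 0, "wz": -0.067},
    {"x": -0.36, "y": -0.84, "z": 0, "wx": 0, "wy": 0, "wz": -0.067},
    {"x": -0.36, "y": -0.84, "z": 0, "wx": 0, "wy": 0, "wz": -0.067},
    {"x": -0.36, "y": -0.84, "z": 0, "wx": 0, "wy": 0, "wz": -0.067}
  ]
}}

```text
t: 30.48
eef_pos: [0.4826, -0.0064, 0.228]
tool_rot: [-0.003, 0.674, 0.738, -0.003]
contact_force: [0.4, 1.0, 0.3]
gripper_width: 1.002
```

Run:
```python
from h import *
c=look('w14',['thinner'])
hsv=cv2.cvtColor(cv2.imread('pics/w14.png'),cv2.COLOR_BGR2HSV)
m=cv2.inRange(hsv[130:290,240:400],(0,0,0),(180,255,40)); n,lab,st,ce=cv2.connectedComponentsWithStats(m)
for i in range(1,n):
    if st[i][4]>150: p=ce[i]+[240,130]; print(st[i],p,plane('wrist',p,.114,c))
print(toolshift([.4815,-.006,.047]))
```

```text
tcp [ 0.4832 -0.0062  0.2281] [-0.003  0.674  0.738 -0.003] 30.5333
thinner [326.4 199.9] 0.94 [ 0.4827 -0.0071]
[ 56  50  61  21 231] [325.62337662 186.48484848] [0.47972052 0.02217692]
[  66   76   40   43 1308] [325.5764526  226.90825688] [ 0.48211133 -0.00400061]
[ 0.0011 -0.0019  0.9062]
```

Thinner confirmed at (0.482, −0.006). Descend and grip.

Request:
{"name": "jog_arm", "arguments": {
  "plan": [
    {"x": 0, "y": 0, "z": 0.12, "wx": 0, "wy": 0, "wz": 0},
    {"x": 0, "y": 0, "z": 0.27, "wx": 0, "wy": 0, "wz": 0},
    {"x": 0, "y": 0, "z": 0.42, "wx": 0, "wy": 0, "wz": 0},
    {"x": 0, "y": 0, "z": 0.57, "wx": 0, "wy": 0, "wz": 0},
    {"x": 0, "y": 0, "z": 0.72, "wx": 0, "wy": 0, "wz": 0},
    {"x": 0, "y": 0, "z": 0.84, "wx": 0, "wy": 0, "wz": 0},
    {"x": 0, "y": 0, "z": 0.9, "wx": 0, "wy": 0, "wz": 0},
    {"x": 0, "y": 0, "z": 0.905, "wx": 0, "wy": 0, "wz": 0},
    {"x": 0, "y": 0, "z": 0.905, "wx": 0, "wy": 0, "wz": 0}
  ]
}}

```text
t: 31.33
eef_pos: [0.4821, -0.0059, 0.0462]
tool_rot: [-0.004, 0.674, 0.739, -0.004]
contact_force: [0.1, 0.1, 0.4]
gripper_width: 1.002
```

Request:
{"name": "jog_arm", "arguments": {
  "plan": [
    {"x": 0, "y": 0, "z": 0, "wx": 0, "wy": 0, "wz": 0},
    {"x": 0, "y": 0, "z": 0, "wx": 0, "wy": 0, "wz": 0},
    {"x": 0, "y": 0, "z": 0, "wx": 0, "wy": 0, "wz": 0},
    {"x": 0, "y": 0, "z": 0, "wx": 0, "wy": 0, "wz": 0},
    {"x": 0, "y": 0, "z": 0, "wx": 0, "wy": 0, "wz": 0},
    {"x": 0, "y": 0, "z": 0, "wx": 0, "wy": 0, "wz": 0},
    {"x": 0, "y": 0, "z": 0, "wx": 0, "wy": 0, "wz": 0},
    {"x": 0, "y": 0, "z": 0, "wx": 0, "wy": 0, "wz": 0},
    {"x": 0, "y": 0, "z": 0, "wx": 0, "wy": 0, "wz": 0}
  ],
  "hand": -1
}}

```text
t: 32.08
eef_pos: [0.4832, -0.0058, 0.0474]
tool_rot: [-0.003, 0.674, 0.739, -0.003]
contact_force: [-0.7, 0.3, 6.4]
gripper_width: 0.593
```

Request:
{"name": "jog_arm", "arguments": {
  "plan": [
    {"x": 0, "y": 0, "z": -0.05, "wx": 0, "wy": 0, "wz": 0},
    {"x": 0, "y": 0, "z": -0.2, "wx": 0, "wy": 0, "wz": 0},
    {"x": 0, "y": 0, "z": -0.4, "wx": 0, "wy": 0, "wz": 0},
    {"x": 0, "y": 0, "z": -0.6, "wx": 0, "wy": 0, "wz": 0},
    {"x": -0.05, "y": 0, "z": -0.78, "wx": 0, "wy": 0, "wz": 0},
    {"x": -0.15, "y": -0.01, "z": -0.85, "wx": 0, "wy": 0, "wz": 0},
    {"x": -0.3, "y": -0.02, "z": -0.85, "wx": 0, "wy": 0, "wz": 0},
    {"x": -0.45, "y": -0.03, "z": -0.85, "wx": 0, "wy": 0, "wz": 0},
    {"x": -0.6, "y": -0.04, "z": -0.85, "wx": 0, "wy": 0, "wz": 0},
    {"x": -0.75, "y": -0.05, "z": -0.85, "wx": 0, "wy": 0, "wz": 0},
    {"x": -0.88, "y": -0.06, "z": -0.85, "wx": 0, "wy": 0, "wz": 0},
    {"x": -0.95, "y": -0.065, "z": -0.85, "wx": 0, "wy": 0, "wz": 0}
  ]
}}

```text
t: 33.08
eef_pos: [0.4879, -0.1999, 0.2183]
tool_rot: [-0.002, 0.675, 0.737, -0.003]
contact_force: [0.4, 0.1, -1.9]
gripper_width: 0.593
```

Run:
```python
from h import *
c=look('w15',['thinner'])
rect('w15',(22,180,60),(31,255,255),c)
print(toolshift([.490,-.287,.2]))
```

```text
tcp [ 0.4878 -0.2018  0.2183] [-0.002  0.676  0.737 -0.004] 33.1333
thinner [324.6 266.7] 0.74 [ 0.4922 -0.2623]
[375 212  11  49 182] [ 0.5366 -0.2222  0.0081  0.0418  3.357 ]
[-0.4368 -0.027   0.0912]
```

Request:
{"name": "jog_arm", "arguments": {
  "plan": [
    {"x": -0.12, "y": -0.01, "z": 0, "wx": 0, "wy": 0, "wz": 0},
    {"x": -0.27, "y": -0.02, "z": 0, "wx": 0, "wy": 0, "wz": 0},
    {"x": -0.4, "y": -0.025, "z": 0.05, "wx": 0, "wy": 0, "wz": 0},
    {"x": -0.44, "y": -0.025, "z": 0.18, "wx": 0, "wy": 0, "wz": 0},
    {"x": -0.44, "y": -0.025, "z": 0.33, "wx": 0, "wy": 0, "wz": 0},
    {"x": -0.44, "y": -0.025, "z": 0.48, "wx": 0, "wy": 0, "wz": 0},
    {"x": -0.44, "y": -0.025, "z": 0.6, "wx": 0, "wy": 0, "wz": 0},
    {"x": -0.44, "y": -0.025, "z": 0.69, "wx": 0, "wy": 0, "wz": 0},
    {"x": -0.44, "y": -0.025, "z": 0.74, "wx": 0, "wy": 0, "wz": 0},
    {"x": -0.44, "y": -0.025, "z": 0.77, "wx": 0, "wy": 0, "wz": 0},
    {"x": -0.44, "y": -0.025, "z": 0.78, "wx": 0, "wy": 0, "wz": 0},
    {"x": -0.44, "y": -0.025, "z": 0.78, "wx": 0, "wy": 0, "wz": 0}
  ]
}}

```text
t: 34.18
eef_pos: [0.4898, -0.2876, 0.0628]
tool_rot: [-0.002, 0.676, 0.737, -0.003]
contact_force: [0.5, -0.1, -1.8]
gripper_width: 0.593
```

Expected contact at TCP z ≈ 0.0514.

Request:
{"name": "jog_arm", "arguments": {
  "plan": [
    {"x": 0, "y": 0, "z": 0.02, "wx": 0, "wy": 0, "wz": 0},
    {"x": 0, "y": 0, "z": 0.035, "wx": 0, "wy": 0, "wz": 0},
    {"x": 0, "y": 0, "z": 0.045, "wx": 0, "wy": 0, "wz": 0},
    {"x": 0, "y": 0, "z": 0.052, "wx": 0, "wy": 0, "wz": 0},
    {"x": 0, "y": 0, "z": 0.057, "wx": 0, "wy": 0, "wz": 0},
    {"x": 0, "y": 0, "z": 0.06, "wx": 0, "wy": 0, "wz": 0},
    {"x": 0, "y": 0, "z": 0.063, "wx": 0, "wy": 0, "wz": 0},
    {"x": 0, "y": 0, "z": 0.063, "wx": 0, "wy": 0, "wz": 0}
  ]
}}

```text
t: 34.85
eef_pos: [0.4898, -0.2879, 0.0514]
tool_rot: [-0.002, 0.676, 0.737, -0.003]
contact_force: [-4.0, 1.5, 10.0]
gripper_width: 0.597
```

Request:
{"name": "jog_arm", "arguments": {
  "plan": [
    {"x": 0, "y": 0, "z": 0, "wx": 0, "wy": 0, "wz": 0},
    {"x": 0, "y": 0, "z": 0, "wx": 0, "wy": 0, "wz": 0},
    {"x": 0, "y": 0, "z": 0, "wx": 0, "wy": 0, "wz": 0},
    {"x": 0, "y": 0, "z": 0, "wx": 0, "wy": 0, "wz": 0},
    {"x": 0, "y": 0, "z": 0, "wx": 0, "wy": 0, "wz": 0},
    {"x": 0, "y": 0, "z": 0, "wx": 0, "wy": 0, "wz": 0},
    {"x": 0, "y": 0, "z": -0.1, "wx": 0, "wy": 0, "wz": 0},
    {"x": 0, "y": 0, "z": -0.3, "wx": 0, "wy": 0, "wz": 0},
    {"x": 0, "y": 0, "z": -0.5, "wx": 0, "wy": 0, "wz": 0},
    {"x": 0, "y": 0, "z": -0.7, "wx": 0, "wy": 0, "wz": 0},
    {"x": 0, "y": 0, "z": -0.9, "wx": 0, "wy": 0, "wz": 0},
    {"x": 0, "y": 0, "z": -0.9, "wx": 0, "wy": 0, "wz": 0}
  ],
  "hand": 1
}}

```text
t: 35.85
eef_pos: [0.4949, -0.2901, 0.2396]
tool_rot: [0.004, 0.676, 0.737, -0.0]
contact_force: [0.9, -0.9, -0.1]
gripper_width: 1.0
```

Run:
```python
from h import *
c=look('w16',['thinner','tray_yellow'])
for n in ('scene','side'):
    c=cams.get_calibration(n); im=cams.read_camera(n); cv2.imwrite(f'pics/{n}1.png',im[...,::-1])
    for t in T.keys()|{'hardener_orange','hardener_teal','undercoat_tin','mixing_cup'}:
        p=finder.place_of(n,t)[:1]; print(n,t,[(round(q['confidence'],2),plane(n,q['location'],0,c).round(3)) for q in p])
a=cv2.imread('pics/scene1.png'); b=cv2.imread('pics/side1.png')
cv2.imwrite('pics/end.png',cv2.hconcat([a[110:450,150:470],b[140:480,180:430]]))
```

```text
tcp [ 0.4935 -0.2892  0.236 ] [ 0.002  0.676  0.737 -0.001] 35.9
thinner [315.6 194.8] 0.83 [ 0.488  -0.2904]
scene hardener_teal [(0.97, array([0.661, 0.044]))]
scene tinter_green [(0.73, array([ 0.488, -0.281]))]
scene thinner [(0.63, array([ 0.49 , -0.293]))]
scene undercoat_tin [(0.58, array([ 0.673, -0.368]))]
scene mixing_cup [(0.56, array([0.673, 0.379]))]
scene tinter_violet [(0.61, array([0.485, 0.262]))]
scene hardener_orange [(0.86, array([ 0.652, -0.041]))]
side hardener_teal [(0.7, array([0.655, 0.05 ]))]
side tinter_green [(0.93, array([0.51 , 0.335]))]
side thinner [(0.72, array([ 0.488, -0.287]))]
side undercoat_tin [(0.89, array([ 0.67 , -0.356]))]
side mixing_cup [(0.63, array([0.672, 0.373]))]
side tinter_violet [(0.89, array([0.484, 0.256]))]
side hardener_orange [(0.79, array([ 0.646, -0.046]))]
```

View pics/end.png

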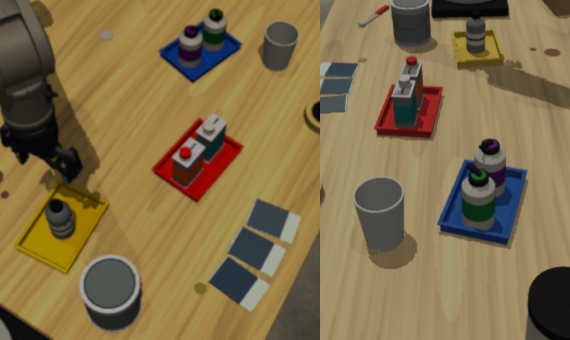

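All five stand upright in their trays, the cup and undercoat tin are where they were, and the gripper is clear. Handing in.

```bash
python3 -c "
from station import bot; print(bot.hand_in())"
```

```text
the job is handed in; nothing more can be done
None
```

I put all five items in their trays and handed the job in at about 37 s of the 128 s allowed. I went in the order asked: green and violet tinters into blue, orange and teal hardeners into red, then the thinner into yellow. Each one was lowered until the wrist force showed contact (at most about 10 N read) before I let go.

The last scene and side pictures show all five upright inside their trays. The undercoat tin and mixing cup are where they started, to within what the cameras can measure, and the gripper is about 12 cm above the nearest bottle.

Two checks disagreed:
- **Green tinter:** the scene detector put it in the yellow tray, on top of the thinner. The side camera and the pictures show it in the blue tray.
- **Undercoat tin:** one side detection was 18 mm off its starting position, but the scene camera put it within 7 mm, and the arm never went near it.

Early on, one move call was refused for missing keys and nothing moved.

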